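Kit the stripped gearbox parts into their nests

ROBOT

A 7-joint arm with a two-finger parallel gripper is mounted at the origin on the work surface. World frame = base frame: x ahead of the robot, y to its left, z up, the work surface at z = 0. Lengths are in mm, angles in rad, forces in N, time in s.
With the tool pointing down it reaches from about 425 to 950 mm from the base axis. Payload 16.7 kg.
Tool frame: the origin (TCP) lies at the very end of the fingers, on their centre line; the grasp point (between the pads) lies 19 mm behind it; z points along the fingers, y is the direction in which the jaws open and shut (so a half turn about z gives the same grasp; the last joint's range is limited). The gripper opens to 94 mm and grips with 3 to 60 N. Pads are 16 mm wide; open, the fingers measure 119 mm over their backs; the gripper's body (75 mm by 177 mm) begins 78 mm behind the grasp point.
Start: joints at [-1.355, 0.426, 0.074, 1.606, -0.034, 1.111, -0.067], TCP at [241.445, 630.299, 176.467] pointing down, gripper open.
Joint ranges: [-2.85, 2.85], [-0.5, 2.14], [-1.23, 1.37], [0.21, 2.46], [-1.02, 4.16], [0.16, 2.05], [-2.73, 2.73]. Speed limits (rad/s): [1.89, 1.89, 2.39, 2.39, 3.01, 3.01, 3.01].

INTERFACE

Orientations are given as a unit quaternion [x, y, z, w].
In Python, from plant import monitor, vision, sign_off gives the robot as it stands.
- The arm moves only by the shell command python3 -m inch 'ROWS' [OPENING] [FORCE]. ROWS is JSON, a list that holds one entry, the list of rows, each a list of 4 numbers: the shift along the tool's x, y, z in mm, then the turn about the tool's z in rad. In form: [[[tx, ty, tz, spin], ...]]. A call has 1 to 20 rows; each row is the pose to reach, as a shift and turn from the pose commanded when the call began, along the tool's axes at that moment; what a row does not reach only later rows make up. A row lasts 1/12 s, in which the tool goes at most 41.7 mm and 7.16 degrees, less where a joint would pass 70% of its speed; a pose out of reach is approached as far as the arm can. A call with a gripper value outside its range is refused whole. OPENING is the opening, from 0 (shut) to 1 (fully open), set as the call begins (- or left out, the last holds). The fingers move at their own pace and stop on an object; FORCE is the grip in N (left out, the last holds). Time passes only in rows, so rows that repeat a pose let the fingers close. It gives the time, the measured TCP pose, the force and the opening at its end, in the units of the state.
- monitor.sense(): the state, without advancing time (a new reading comes with each control period).
- vision.get_image(name): name is "scene" or "top" or "wrist"; returns (picture, depth): 420x560x3 uint8, red, green, blue; 420x560 float32, mm along the optical axis (not along the pixel's ray), 0 where there is no reading.
- vision.camera_params(name): a dict with "intrinsics" (3x3 intrinsics, pixels), "dist_coeffs" ([k1, k2, p1, p2, k3] as OpenCV has them; the pictures are not rectified), "R" (3x3) and "t" (3): a world point X has camera coordinates R X + t. Camera axes: x right, y down, z forward; pixel columns grow to the right and rows downward; lengths in mm; the calibration is good to about 2 mm. A picture is of the moment at which its call begins: read the wrist's pose just before it. camera_params takes no time and is no camera call; for the wrist camera it gives the pose at the moment of the call.
- sign_off(): hands the job in, once; it reports no verdict.
The state is a dict: "time": time; "joints": joint angles; "joint_velocities": joint speeds; "tau": joint torques, N m; "tool_pos": TCP position; "tcp_rot": TCP orientation; "wrist_force": force on the tool from outside, world axes, zero at the start; "wrist_torque": the same for the moment, N m; "finger_gap": finger opening in mm.
Only numpy, scipy, OpenCV 4.12 (cv2) and the standard library are available. Lean on these libraries where they do the work, as an engineer would, in place of code of your own. Each camera call takes 0.05 s, during which the arm holds its last target.

TASK

The gearbox has been stripped and its four parts lie about the bench: put each one, upright, into the nest whose outline matches it - the lugged hub with its lug in the keyhole slot, the toothed gear in the large round nest, the brass bushing in the small round nest, the green bearing block in the rectangular nest - so that every part sits flat on the floor of its nest. Set the parts down, never drop or throw them, and leave the yellow-banded tin and the wrench where they are.

Things in the scene. Friction and masses are not known exactly. Their poses are not given: they have to be found in the camera images.
- hub: Loose, stands upright on the bench at the start. Origin: centre of its underside; z up. Bright aluminium hub: round flange 60 mm in diameter and 16 mm thick, with one square lug 14 mm wide, of the same thickness, sticking out along +x to 46 mm from the centre; a round neck 32 mm in diameter rises from the flange to 54 mm above the underside (grip the neck). About 0.4 kg.
- gear: Loose, stands upright on the bench at the start. Origin: centre of its underside; z up. Dark steel spur gear: toothed disc 76 mm in diameter and 18 mm thick, with a round neck 32 mm in diameter rising to 54 mm above the underside (grip the neck). Its yaw does not matter. About 0.6 kg.
- bushing: Loose, stands upright on the bench at the start. Origin: centre of its underside; z up. Plain brass bushing: upright cylinder 40 mm in diameter, 50 mm high, dark bore showing on top. Its yaw does not matter. About 0.35 kg.
- block: Loose, stands upright on the bench at the start. Origin: centre of its underside; z up. Green bearing block: foot 84 mm (x) by 44 mm (y), 16 mm thick, a bolt head on each end; on it a body 48 mm (x) by 44 mm (y), top 50 mm above the underside, with a 2 mm brass nipple. Grip its flat sides facing +y and -y, 44 mm apart (a bore ring shows on each). The same either way round. About 0.45 kg.
- hub_nest: Fixed. Orange base, its floor 4 mm above the bench; blue walls 4 mm thick, top edge 16 mm above the bench. Origin: centre of the pocket, at bench level; z up. Keyhole outline: round pocket 74 mm in inner diameter, open towards +x into a straight slot 26 mm wide, open-ended, that takes the hub's lug. The lug must point along the nest's +x, within about 0.1 rad.
- gear_nest: Fixed. Orange base, its floor 4 mm above the bench; blue walls 4 mm thick, top edge 16 mm above the bench. Origin: centre of the pocket, at bench level; z up. Round outline, the larger one: pocket 90 mm in inner diameter, round base 108 mm. Yaw does not matter.
- bush_nest: Fixed. Orange base, its floor 4 mm above the bench; blue walls 4 mm thick, top edge 16 mm above the bench. Origin: centre of the pocket, at bench level; z up. Round outline, the smaller one: pocket 54 mm in inner diameter, round base 72 mm. Yaw does not matter.
- block_nest: Fixed. Orange base, its floor 4 mm above the bench; blue walls 4 mm thick, top edge 16 mm above the bench. Origin: centre of the pocket, at bench level; z up. Rectangular outline: pocket 94 mm (along x) by 58 mm (along y) inside, base 106 by 70 mm. The block goes in with its long side along the nest's x, either way round.
- tin: Bystander, loose: upright closed tin with a yellow band, 60 mm in diameter, 75 mm high, on the far side of the bench. Origin: centre of its underside. Leave it alone.
- wrench: Bystander, loose: open-ended steel wrench 170 mm long lying on the far side of the bench, along its own x. Origin: on its underside near its middle. Leave it alone.
Things that resemble listed ones, but are neither listed nor needed, are in the scene too. Of the things like the block, leave any that is red; of the rest the smaller one is meant.

How it is judged (in metres and radians):
At the end, for the whole second after the job is handed in: Each of the four parts is in its own nest: centre within 12 mm (horizontally) of the nest's centre, underside less than 7.5 mm above the bench (seated on the 4 mm floor, which the hub reaches only with its lug in the slot), tilted less than 0.06 rad, released and slower than 0.02 m/s (horizontal distance between hub and hub_nest below 0.012 m and z of hub in the frame of hub_nest below 0.0075 m and angle between each of hub, gear, bushing, block's own z axis and vertical below 0.06 rad and linear speed of each of hub, gear, bushing, block below 0.02 m/s and contact force between the fingers and hub below 0.05 N and horizontal distance between gear and gear_nest below 0.012 m and z of gear in the frame of gear_nest below 0.0075 m and contact force between the fingers and gear below 0.05 N and horizontal distance between bushing and bush_nest below 0.012 m and z of bushing in the frame of bush_nest below 0.0075 m and contact force between the fingers and bushing below 0.05 N and horizontal distance between block and block_nest below 0.012 m and z of block in the frame of block_nest below 0.0075 m and contact force between the fingers and block below 0.05 N); the robot touches nothing.
It fails at once if a part is dropped or thrown: moving free of the fingers faster than 0.7 m/s (a fall of about 25 mm) ((contact force between the fingers and hub below 0.01 N and linear speed of hub above 0.7 m/s) or (contact force between the fingers and gear below 0.01 N and linear speed of gear above 0.7 m/s) or (contact force between the fingers and bushing below 0.01 N and linear speed of bushing above 0.7 m/s) or (contact force between the fingers and block below 0.01 N and linear speed of block above 0.7 m/s)).
It fails at once if the tin is shifted by more than 30 mm (distance of tin from where it was at the start of the episode above 0.03 m).
It fails at once if the wrench is shifted by more than 30 mm (distance of wrench from where it was at the start of the episode above 0.03 m).
It also fails if it takes over 115 s, if anything falls off the work surface, if the arm or the gripper's body presses on something with over 40 N, if the wrist force passes 120 N, or if a joint passes its speed limit or range.

## Working session

There is one attempt and no reset: what is moved stays moved. The work goes in short steps, Python scripts to look and compute and a shell command to move; the robot and the scene stay as the last step left them, time stands still between calls to the robot, and variables do not carry over. Pictures are saved under pics/ and viewed, and the job is handed in when it is done.

```bash
ls; mkdir -p pics; python3 - <<'E'
from plant import monitor, vision
import cv2
print(monitor.sense())
for n in ("scene","top","wrist"):
    p,d=vision.get_image(n); cv2.imwrite(f"pics/{n}0.png",p[:,:,::-1])
    import numpy as np; np.save(f"pics/{n}0.npy",d); np.save(f"pics/{n}0rgb.npy",p)
    c=vision.camera_params(n); print(n,c)
E
```

```text
pics
{'time': 0.0, 'joints': array([-1.35449795,  0.42671281,  0.07387119,  1.60659629, -0.03410003,
        1.11080917, -0.06711909]), 'joint_velocities': array([ 1.26775443e-03,  2.04785371e-04,  4.86837437e-04, -4.36650139e-05,
        4.43046405e-04,  8.58968666e-04, -4.45139644e-04]), 'tau': array([ 8.74670313e-04, -9.35824800e+01,  3.66653793e+00, -4.54198086e+01,
       -4.90230240e-02,  2.02556112e-02,  1.76423810e-04]), 'tool_pos': array([241.31876984, 629.88285602, 175.79378537]), 'tcp_rot': array([ 1.81915020e-01,  9.83314052e-01, -6.29435720e-04, -6.53970485e-05]), 'wrist_force': array([ 0.74457746, -0.2597634 , -0.81303122]), 'wrist_torque': array([ 0.03726688, -0.00030634,  0.01861066]), 'finger_gap': 93.75041102954367}
scene {'intrinsics': array([[458.00382155,   0.        , 282.58160071],
       [  0.        , 458.00382155, 212.08017001],
       [  0.        ,   0.        ,   1.        ]]), 'dist_coeffs': array([-0.09496769,  0.        ,  0.        ,  0.        ,  0.        ]), 'R': array([[ 0.33207671,  0.94310897, -0.0164477 ],
       [ 0.58797925, -0.22060442, -0.7
[... 358 characters left out ...]
       ,  0.        ]), 'R': array([[-0.02724822, -0.99945381, -0.01869821],
       [-0.98519735,  0.03001707, -0.16877545],
       [ 0.16924453,  0.0138226 , -0.98547716]]), 't': array([ 28.03605313, 585.09029403, 984.79072326])}
wrist {'intrinsics': array([[378.48709702,   0.        , 282.08914384],
       [  0.        , 378.48709702, 216.9897195 ],
       [  0.        ,   0.        ,   1.        ]]), 'dist_coeffs': array([-0.0697461,  0.       ,  0.       ,  0.       ,  0.       ]), 'R': array([[ 0.35724475,  0.93400983, -0.0013474 ],
       [ 0.91000524, -0.34773767,  0.22576309],
       [ 0.21039641, -0.08187882, -0.9741813 ]]), 't': array([-676.00948857,  -23.44483343,  390.12164838])}
```

View pics/scene0.png

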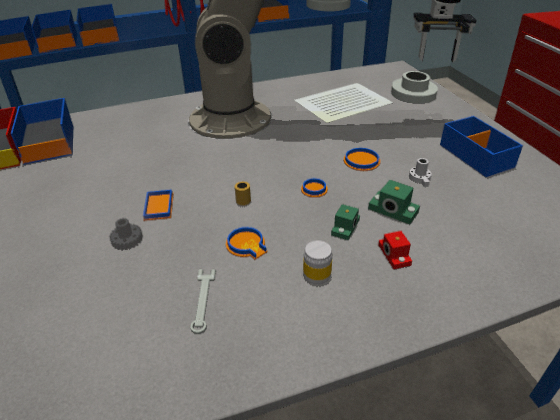

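View pics/top0.png

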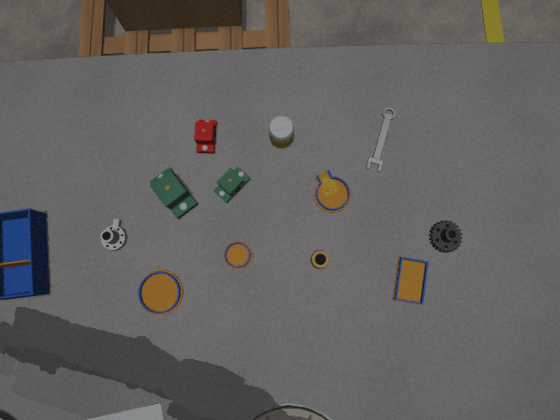

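View pics/wrist0.png

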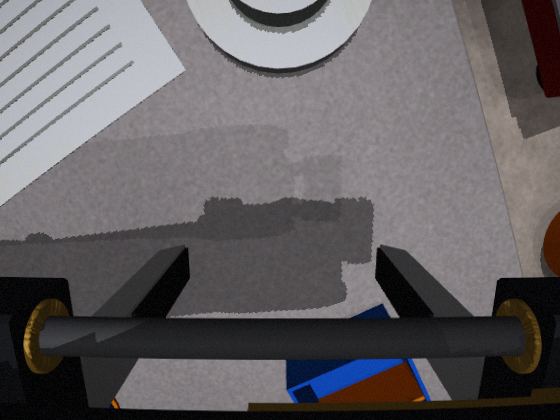

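The scene view has two green blocks: a small one at scene (346,220) / top (232,183) and a large one at scene (395,200) / top (174,192). There is also a red one at scene (396,248). The smaller green one fits the description. I'll confirm that in a crop while measuring positions.

```bash
cat > h.py <<'E'
import numpy as np, cv2
from plant import monitor, vision
def undist(c,uv):
    uv=np.asarray(uv,float).reshape(-1,1,2)
    return cv2.undistortPoints(uv,c["intrinsics"],c["dist_coeffs"]).reshape(-1,2)
def cast(c,uv,z):
    n=undist(c,uv); d=np.c_[n,np.ones(len(n))]@c["R"]; o=-c["R"].T@c["t"]
    s=(z-o[2])/d[:,2]; return (o+d*s[:,None])
def cloud(c,depth):
    h,w=depth.shape; v,u=np.mgrid[:h,:w]
    n=undist(c,np.c_[u.ravel(),v.ravel()]); z=depth.ravel()[:,None]
    P=(np.c_[n,np.ones(len(n))]*z-c["t"])@c["R"]; P[depth.ravel()==0]=np.nan
    return P.reshape(h,w,3)
E
python3 - <<'E'
from h import *
c=vision.camera_params("top"); d=np.load("pics/top0.npy"); p=np.load("pics/top0rgb.npy")
P=cloud(c,d)
print("bench z", np.nanmedian(P[100:300,60:500,2]))
hsv=cv2.cvtColor(p,cv2.COLOR_RGB2HSV)
M={"orange":(hsv[...,0]>8)&(hsv[...,0]<22)&(hsv[...,1]>170)&(hsv[...,2]>110),
 "blue":(hsv[...,0]>105)&(hsv[...,0]<125)&(hsv[...,1]>150)&(hsv[...,2]>50),
 "green":(hsv[...,0]>60)&(hsv[...,0]<95)&(hsv[...,1]>90)}
z=P[...,2]; M["tall"]=(z>9)&(z<120)
roi=np.zeros(z.shape,bool); roi[90:320,70:520]=1
for k,m in M.items():
    n,l,s,cen=cv2.connectedComponentsWithStats((m&roi).astype(np.uint8),connectivity=8)
    for i in range(1,n):
        if s[i,4]<40: continue
        q=P[l==i]; q=q[~np.isnan(q[:,0])]
        uv=np.argwhere(l==i)[:,::-1]
        r=cv2.minAreaRect(cast(c,uv,4 if k=="orange" else 16)[:,:2].astype(np.float32))
        print(k,"px",cen[i].round(0),"n",s[i,4],"zmax",q[:,2].max().round(1),"med",np.median(q,0).round(0),"rect",np.round(r[0]),np.round(r[1]),round(r[2],1))
big=cv2.resize(p[100:320,90:480,::-1],None,fx=2,fy=2,interpolation=cv2.INTER_CUBIC); cv2.imwrite("pics/topcrop.png",big)
E
```

```text
bench z -0.9217151575953696
orange px [324. 176.] n 43 zmax 7.6 med [ 675. -104.    2.] rect [ 673. -105.] [17. 19.] 23.5
orange px [333. 195.] n 508 zmax 8.6 med [ 626. -126.    3.] rect [ 630. -123.] [66. 67.] 87.5
orange px [237. 255.] n 331 zmax 8.0 med [487. 113.   3.] rect [487. 112.] [48. 48.] 88.5
orange px [411. 280.] n 813 zmax 9.2 med [ 415. -298.    3.] rect [ 415. -299.] [52. 91.] 78.4
orange px [176. 282.] n 44 zmax 8.8 med [430. 254.   3.] rect [425. 260.] [77. 19.] 30.3
orange px [159. 292.] n 1008 zmax 10.7 med [403. 300.   3.] rect [404. 300.] [82. 85.] 88.9
blue px [339. 181.] n 43 zmax 17.8 med [ 663. -139.   14.] rect [ 657. -139.] [74. 12.] 45.6
blue px [401. 272.] n 80 zmax 17.8 med [ 445. -270.   13.] rect [ 428. -270.] [ 38. 105.] 56.1
blue px [424. 281.] n 85 zmax 20.1 med [ 412. -326.   15.] rect [ 410. -323.] [17. 98.] 84.3
blue px [158. 290.] n 154 zmax 21.2 med [410. 308.  15.] rect [406. 297.] [91. 96.] 13.5
green px [172. 192.] n 955 zmax 73.7 med [632. 258.  66.] rect [640. 267.] [116.  63.] 36.5
green px [230. 183.] n 470 zmax 54.0 med [655. 124.  47
[... 332 characters left out ...]
max 54.9 med [656. 123.  46.] rect [663. 127.] [53. 84.] 44.4
tall px [332. 191.] n 202 zmax 19.1 med [ 634. -120.   14.] rect [ 637. -122.] [80. 96.] 87.6
tall px [113. 236.] n 534 zmax 58.1 med [536. 405.  17.] rect [541. 413.] [71. 60.] 22.6
tall px [446. 236.] n 767 zmax 57.7 med [ 514. -381.   18.] rect [ 517. -386.] [75. 74.] 88.1
tall px [236. 254.] n 144 zmax 19.6 med [488. 113.  15.] rect [487. 112.] [61. 60.] 43.9
tall px [319. 259.] n 255 zmax 54.5 med [469. -80.  49.] rect [471. -82.] [40. 42.] 24.2
tall px [412. 279.] n 303 zmax 22.4 med [ 419. -298.   14.] rect [ 415. -294.] [ 70. 103.] 78.4
tall px [158. 292.] n 271 zmax 21.2 med [405. 303.  15.] rect [403. 298.] [95. 98.] 0.3
```

View pics/topcrop.png

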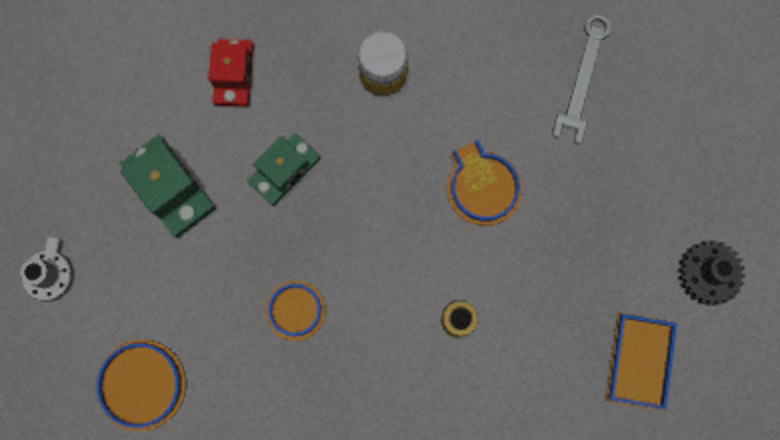

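The crop confirms it. The small green block at crop (283,165) is about 84×44 mm and 52 mm tall. The larger one at crop (165,180) is about 118×64×72 mm, so it is the decoy. Next I'll make finer fits from both fixed cameras.

```bash
cat > fit.py <<'E'
from h import *
import sys
from scipy.optimize import least_squares
def circ(xy):
    f=lambda q: np.hypot(xy[:,0]-q[0],xy[:,1]-q[1])-q[2]
    r=least_squares(f,[*xy.mean(0),20],loss="soft_l1"); return r.x.round(1)
def near(P,c,r): return np.hypot(P[...,0]-c[0],P[...,1]-c[1])<r
def bnd(m):
    cs,_=cv2.findContours(m.astype(np.uint8),cv2.RETR_EXTERNAL,cv2.CHAIN_APPROX_NONE)
    return max(cs,key=len)[:,0].astype(float)
def run(n,d):
    c=vision.camera_params(n); P=cloud(c,d); z=P[...,2]; print(n)
    for k,ce in dict(hub=(541,413),gear=(517,-386),bushing=(470,-81)).items():
        zt=50 if k=="bushing" else 54
        m=near(P,ce,45)&(z>zt-6)&(z<zt+9)
        b=bnd(m); xy=cast(c,b,zt)[:,:2]; e=cv2.minEnclosingCircle(xy.astype(np.float32))
        print(k,"top fit",circ(xy),"encl",np.round(e[0],1),round(e[1],1))
        if k!="bushing":
            zf=16 if k=="hub" else 18
            m2=near(P,ce,60)&(z>9)&(z<27)
            # lower flange boundary
            xy=cast(c,np.argwhere(m2)[:,::-1],zf)[:,:2]
            e=cv2.minAreaRect(xy.astype(np.float32)); print("  flange",np.round(e[0],1),np.round(e[1],1),round(e[2],1))
            if k=="hub":
                c0=circ(cast(c,b,zt)[:,:2])[:2]; v=xy-c0; rr=np.hypot(*v.T); s=v[(rr>34)&(rr<50)]
                print("  lug dir",np.degrees(np.arctan2(*s.mean(0)[::-1])).round(1),len(s))
    for k,ce in dict(hub_nest=(634,-122),gear_nest=(404,299),bush_nest=(487,112)).items():
        m=near(P,ce,60 if k!="bush_nest" else 40)&(z>10)&(z<24)
        xy=cast(c,np.argwhere(m)[:,::-1],16)[:,:2]; print(k,"wall fit",circ(xy),len(xy))
    m=near(P,(415,-294),70)&(z>10)&(z<24); e=cv2.minAreaRect(cast(c,np.argwhere(m)[:,::-1],16)[:,:2].astype(np.float32)); print("block_nest",np.round(e[0],1),np.round(e[1],1),round(e[2],1))
    m=near(P,(658,125),50)&(z>42)&(z<58); e=cv2.minAreaRect(cast(c,np.argwhere(m)[:,::-1],50)[:,:2].astype(np.float32)); print("block top",np.round(e[0],1),np.round(e[1],1),round(e[2],1))
for n in ("top","scene"): run(n,np.load(f"pics/{n}0.npy"))
E
python3 fit.py
```

```text
top
hub top fit [536.3 411.2  15.6] encl [535.6 411.1] 16.6
  flange [544.4 411.3] [57.  72.8] 88.6
  lug dir -11.1 34
gear top fit [ 516.7 -386.2   15. ] encl [ 517.6 -385.5] 17.0
  flange [ 517.2 -384.8] [75.2 74. ] 88.1
bushing top fit [469.8 -80.9  18.9] encl [469.8 -80.7] 19.7
hub_nest wall fit [ 630.5 -120.2   39.7] 199
gear_nest wall fit [403.4 297.2  47.2] 261
bush_nest wall fit [487.6 112.3  29.2] 140
block_nest [ 414.7 -295.4] [ 67.8 103.1] 78.4
block top [659.1 123.1] [44.6 47.5] 44.4
scene
hub top fit [543.  407.3  16.3] encl [544.7 409. ] 19.0
  flange [552.  399.7] [56.  73.9] 53.4
  lug dir -15.4 26
gear top fit [ 522.9 -389.9   15.5] encl [ 522.4 -388.6] 19.4
  flange [ 525.2 -388.9] [80.  73.3] 3.9
bushing top fit [477.7 -86.2  19.6] encl [478.9 -85.2] 22.4
hub_nest wall fit [ 636.9 -124.9   39.7] 213
gear_nest wall fit [411.  293.7  47.5] 149
bush_nest wall fit [495.1 106.5  29.2] 112
block_nest [ 423.  -299.9] [ 68.4 109.8] 78.1
block top [669.3 116.2] [44.7 56.6] 45.3
```

```bash
cat > go.py <<'E'
# usage: go.py x y z [jawyaw_deg]: prints shift in tool axes and spin
import sys; from h import *
from scipy.spatial.transform import Rotation as Ro
def calc(x,y,z,yaw=None):
    s=monitor.sense(); R=Ro.from_quat(s["tcp_rot"]).as_matrix()
    t=R.T@(np.array([x,y,z])-s["tool_pos"]); cur=np.degrees(np.arctan2(R[1,1],R[0,1]))
    print("t",s["time"].round(2),"tcp",s["tool_pos"].round(1),"jaw yaw",cur.round(2),"tilt z",R[:,2].round(4),"j7",s["joints"][6].round(2),"gap",round(s["finger_gap"],1),"F",s["wrist_force"].round(1))
    print("shift",t.round(1), "spin", None if yaw is None else [round(-np.radians((yaw-cur+180*k+180)%360-180),3) for k in (0,1)])
if __name__=="__main__": calc(*map(float,sys.argv[1:]))
E
python3 go.py 530 408 176 69
python3 - <<'E'
from h import *
c=vision.camera_params("wrist"); s=monitor.sense(); print("cam",-c["R"].T@c["t"], s["tool_pos"])
E
```

```text
cam [180.75557163 655.18955913 384.43133889] [241.35201573 629.99675834 175.95730205]Traceback (most recent call last):
  File "go.py", line 9, in <module>
    if __name__=="__main__": calc(*map(float,sys.argv[1:]))
                             ~~~~^^^^^^^^^^^^^^^^^^^^^^^^^^
  File "go.py", line 7, in calc
    print("t",s["time"].round(2),"tcp",s["tool_pos"].round(1),"jaw yaw",cur.round(2),"tilt z",R[:,2].round(4),"j7",s["joints"][6].round(2),"gap",round(s["finger_gap"],1),"F",s["wrist_force"].round(1))
              ^^^^^^^^^^^^^^^
AttributeError: 'float' object has no attribute 'round'
```

```bash
sed -i 's/s\["time"\].round(2)/round(s["time"],2)/' go.py; python3 go.py 540 409 176 69
```

```text
t 0.15 tcp [241.4 630.  176. ] jaw yaw 69.04 tilt z [-2.e-04 -9.e-04 -1.e+00] j7 -0.07 gap 93.7 F [-0.  -0.3  0.2]
shift [-3.579e+02 -9.960e+01  1.000e-01] spin [np.float64(0.001), np.float64(-3.141)]
```

```bash
python3 -m inch '[[[-358,-100,0,0],[-358,-100,0,0],[-358,-100,0,0],[-358,-100,0,0],[-358,-100,0,0],[-358,-100,0,0],[-358,-100,0,0],[-358,-100,0,0],[-358,-100,0,0],[-358,-100,0,0],[-358,-100,0,0],[-358,-100,0,0],[-358,-100,0,0],[-358,-100,0,0]]]'
cat > snap.py <<'E'
import sys; from h import *
n,tag=sys.argv[1:3]; s=monitor.sense(); c=vision.camera_params(n); p,d=vision.get_image(n)
cv2.imwrite(f"pics/{tag}.png",p[:,:,::-1]); np.savez(f"pics/{tag}.npz",p=p,d=d,R=c["R"],t=c["t"],intrinsics=c["intrinsics"],dist_coeffs=c["dist_coeffs"],tcp=s["tool_pos"])
print(s["time"],s["tool_pos"].round(1))
E
python3 snap.py wrist w1
```

```text
time: 1.32
tool_pos: [538.8, 410.1, 176.4]
tcp_rot: [0.181, 0.984, 0.0, -0.0]
wrist_force: [-0.4, -0.2, -0.3]
finger_gap: 94.2
1.3167 [538.8 410.1 176.4]
```

View pics/w1.png

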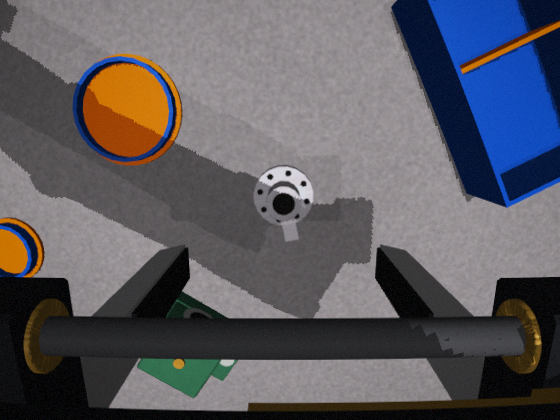

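The wrist view shows the hub at (284,195) with its lug pointing down and right to (290,235), and the gear nest at (127,110). I'll fit both from this view.

```bash
cat > wf.py <<'E'
import sys; from h import *
from fit import circ,near,bnd
def load(tag):
    c=dict(np.load(f"pics/{tag}.npz")); return c,cloud(c,c["d"])
def top(c,P,ce,zt,r=35,lo=6,hi=8):
    m=near(P,ce,r)&(P[...,2]>zt-lo)&(P[...,2]<zt+hi); xy=cast(c,bnd(m),zt)[:,:2]
    e=cv2.minEnclosingCircle(xy.astype(np.float32)); return circ(xy),np.round(e[0],1),round(e[1],1)
def wall(c,P,ce,r):
    m=near(P,ce,r)&(P[...,2]>10.5)&(P[...,2]<22); xy=cast(c,np.argwhere(m)[:,::-1],16)[:,:2]; return circ(xy),len(xy)
E
sed -i 's/^for n in ("top"/if __name__=="__main__":\n  for n in ("top"/' fit.py
python3 - <<'E'
from wf import *
c,P=load("w1")
print("bench",np.nanmedian(P[300,270:300,2]),np.nanmedian(P[40:80,200:300,2]))
print("hub",top(c,P,(540,409),54)); h=top(c,P,(540,409),54)[0][:2]
m=near(P,h,60)&(P[...,2]>10)&(P[...,2]<24); xy=cast(c,np.argwhere(m)[:,::-1],16)[:,:2]
v=xy-h; r=np.hypot(*v.T); s=v[(r>34)&(r<50)]; print("lug",np.degrees(np.arctan2(s[:,1].mean(),s[:,0].mean())),len(s),r.max())
fl=xy[r<32]; print("flange encl",cv2.minEnclosingCircle(xy[np.hypot(*(xy-h).T)<33].astype(np.float32)))
print("gnest",wall(c,P,(405,298),60))
E
```

```text
bench 0.2764106987402009 0.26517372525471455
hub (array([538. , 413.4,  15.3]), array([538. , 413.4]), 15.9)
lug -9.827412477442865 164 46.21558580119155
flange encl ((539.7732543945312, 413.5176696777344), 31.090576171875)
gnest (array([405.6, 299.5,  46.9]), 1792)
```

```bash
python3 go.py 538.5 413.4 24
```

```text
t 1.37 tcp [539.  409.9 176.5] jaw yaw 69.15 tilt z [-4.e-04  2.e-04 -1.e+00] j7 0.53 gap 94.1 F [ 0.5 -0.3 -0. ]
shift [  1.6   3.1 152.5] spin None
```

```bash
python3 -m inch '[[[1.6,3.1,40,0],[1.6,3.1,80,0],[1.6,3.1,115,0],[1.6,3.1,140,0],[1.6,3.1,152.5,0],[1.6,3.1,152.5,0],[1.6,3.1,152.5,0]]]' 
python3 snap.py wrist w2
```

```text
time: 1.95
tool_pos: [539.6, 412.8, 24.6]
tcp_rot: [0.182, 0.983, 0.0, 0.0]
wrist_force: [0.1, 0.1, 1.2]
finger_gap: 93.9
1.95 [539.6 412.8  24.6]
```

View pics/w2.png

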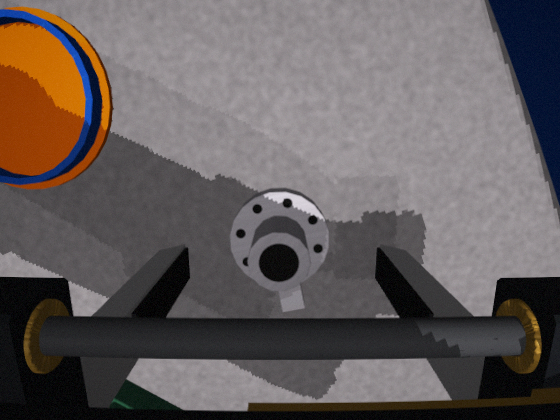

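The hub neck at (279,262) is centred between the fingers, so I'll close, lift slightly and check.

```bash
python3 -m inch '[[[0,0,0,0],[0,0,0,0],[0,0,0,0],[0,0,0,0],[0,0,0,0],[0,0,0,0],[0,0,0,0],[0,0,0,0]]]' 0 40
python3 snap.py wrist w3; python3 - <<'E'
from wf import *
c,P=load("w3")
print("hub",top(c,P,(538.5,413.4),54)); h=top(c,P,(538.5,413.4),54)[0][:2]
m=near(P,h,60)&(P[...,2]>10)&(P[...,2]<24); xy=cast(c,np.argwhere(m)[:,::-1],16)[:,:2]
v=xy-h; r=np.hypot(*v.T); s=v[(r>34)&(r<50)]; print("lug",np.degrees(np.arctan2(s[:,1].mean(),s[:,0].mean())),len(s),r.max())
E
python3 go.py 539 413 24
```

```text
time: 2.67
tool_pos: [539.6, 412.3, 23.9]
tcp_rot: [0.182, 0.983, -0.0, -0.0]
wrist_force: [0.0, -0.1, 0.0]
finger_gap: 44.2
2.6667 [539.6 412.3  23.9]
hub (array([537.7, 413.5,  15.8]), array([537.7, 413.5]), 16.5)
lug -10.049839779842927 444 47.269344845210604
t 2.72 tcp [539.6 412.3  23.9] jaw yaw 69.04 tilt z [-1.e-04 -1.e-04 -1.e+00] j7 0.55 gap 39.9 F [-1.1 -0.3 -0. ]
shift [ 0.8  0.5 -0.1] spin None
```

```bash
python3 -m inch '[[[0,0,0,0],[0,0,0,0],[0,0,0,0],[0,0,0,0],[0,0,-5,0],[0,0,-20,0],[0,0,-50,0],[0,0,-85,0],[0,0,-115,0],[0,0,-115,0]]]' 0 40
python3 go.py 545 -135 139 101
```

```text
time: 3.55
tool_pos: [542.3, 414.7, 146.0]
tcp_rot: [0.182, 0.983, 0.004, 0.003]
wrist_force: [-0.2, 0.2, 0.3]
finger_gap: 0.7
t 3.55 tcp [542.3 414.7 146. ] jaw yaw 69.03 tilt z [ 0.0066  0.0066 -1.    ] j7 0.53 gap 0.7 F [-0.2  0.2  0.3]
shift [-199.2 -512.4    3.4] spin [np.float64(-0.558), np.float64(2.584)]
```

The fingers shut to 0.7 mm, so the grip missed or slipped. I'll look.

```bash
python3 snap.py wrist w4; python3 snap.py scene s4
```

```text
3.55 [542.3 414.7 146. ]
3.6 [541.3 414.1 143. ]
```

View pics/w4.png

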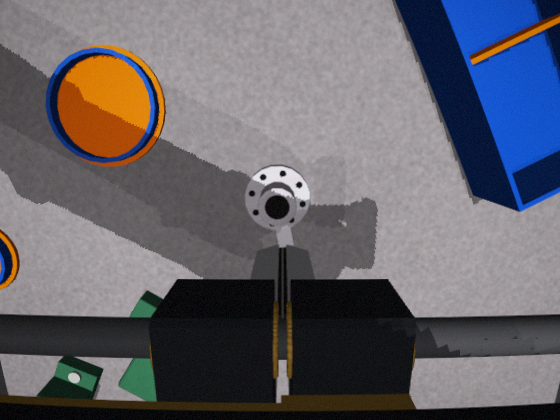

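View pics/s4.png

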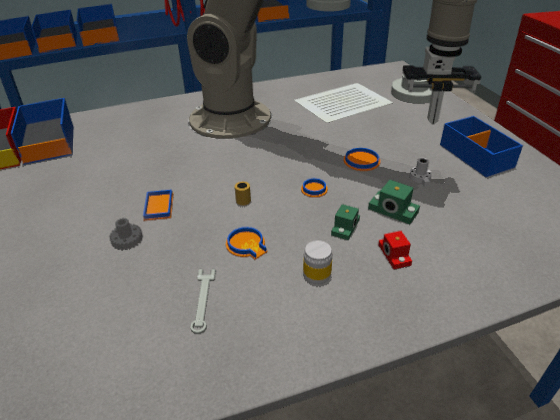

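```bash
python3 - <<'E'
from wf import *
for tag in ("w4","s4","w2"):
    c,P=load(tag); 
    for z in (c["tcp"][2],54,0):
        x=np.array([c["tcp"][0],c["tcp"][1],z]); r,_=cv2.Rodrigues(c["R"]); print(tag,z.__round__(1),cv2.projectPoints(x.reshape(1,3),r,c["t"],c["intrinsics"],c["dist_coeffs"])[0].ravel().round(1))
c,P=load("w4"); print("hub",top(c,P,(538.5,413.4),54)); print("cam in world",-c["R"].T@c["t"]-c["tcp"])
print("tip cloud", P[246:252,270:295].reshape(-1,3)[::15].round(0))
E
```

```text
w4 146.0 [279.3 246.2]
w4 54 [279.2 211.7]
w4 0 [279.1 199.5]
s4 143.0 [430.1 131.7]
s4 54 [424.3 160.4]
s4 0 [421.  176.6]
w2 24.6 [279.3 246.2]
w2 54 [278.8 263.9]
w2 0 [279.6 234.6]
hub (array([537.5, 414.9,  15.3]), array([537.5, 415. ]), 16.0)
cam in world [-62.01273616  23.65534166 208.22910253]
tip cloud [[531. 414. 178.]
 [588. 404.   0.]
 [532. 417. 180.]
 [535. 423. 180.]
 [534. 418. 178.]
 [531. 414. 183.]
 [535. 420. 178.]
 [531. 417. 186.]
 [534. 423. 185.]
 [534. 418. 182.]]
```

```bash
python3 -m inch '[[[0,0,0,0],[0,0,0,0],[0,0,0,0],[0,0,0,0],[0,0,0,0],[0,0,0,0],[0,0,0,0],[0,0,0,0],[0,0,0,0],[0,0,0,0],[0,0,0,0],[0,0,0,0],[0,0,0,0]]]' 1 60
python3 snap.py wrist w5; python3 - <<'E'
from wf import *
c,P=load("w5"); print("hub",top(c,P,(538.5,413.4),54)); h=top(c,P,(538.5,413.4),54)[0][:2]
m=near(P,h,60)&(P[...,2]>10)&(P[...,2]<24); xy=cast(c,np.argwhere(m)[:,::-1],16)[:,:2]
v=xy-h; r=np.hypot(*v.T); s=v[(r>34)&(r<50)]; print("lug",np.degrees(np.arctan2(s[:,1].mean(),s[:,0].mean())),len(s),r.max())
E
python3 go.py 537.8 414 22
```

```text
time: 4.73
tool_pos: [539.6, 412.3, 139.0]
tcp_rot: [0.182, 0.983, 0.0, -0.0]
wrist_force: [-0.7, 0.1, -0.0]
finger_gap: 83.7
4.7333 [539.6 412.3 139. ]
hub (array([537.2, 415. ,  15.5]), array([537.1, 415. ]), 16.2)
lug -10.58247454718091 206 46.85891266572243
t 4.78 tcp [539.6 412.3 139. ] jaw yaw 69.04 tilt z [-0. -0. -1.] j7 0.53 gap 87.8 F [0.5 0.5 0.2]
shift [  2.3   0.9 117. ] spin None
```

```bash
python3 go.py 537.5 414.8 22; python3 -m inch '[[[3,1.5,40,0],[3,1.5,80,0],[3,1.5,110,0],[3,1.5,117,0],[3,1.5,117,0],[3,1.5,117,0]]]'; python3 -m inch '[[[0,0,0,0],[0,0,0,0],[0,0,0,0],[0,0,0,0],[0,0,0,0],[0,0,0,0],[0,0,0,0],[0,0,0,0],[0,0,0,0],[0,0,0,0],[0,0,0,0],[0,0,0,0]]]' 0 60;  python3 -m inch '[[[0,0,0,0],[0,0,0,0],[0,0,0,0]]]'; python3 snap.py wrist w6
```

```text
t 4.78 tcp [539.6 412.3 139. ] jaw yaw 69.04 tilt z [-0. -0. -1.] j7 0.53 gap 87.8 F [0.5 0.5 0.2]
shift [  2.8   1.6 117. ] spin None
time: 5.28
tool_pos: [538.0, 415.1, 23.2]
tcp_rot: [0.182, 0.983, 0.0, 0.0]
wrist_force: [-0.5, -0.4, 1.0]
finger_gap: 94.2
time: 6.28
tool_pos: [537.3, 414.3, 21.9]
tcp_rot: [0.182, 0.983, -0.0, -0.0]
wrist_force: [-1.3, -3.9, 2.8]
finger_gap: 29.2
time: 6.53
tool_pos: [537.3, 414.3, 21.9]
tcp_rot: [0.182, 0.983, -0.0, -0.0]
wrist_force: [-2.8, -4.9, 3.0]
finger_gap: 29.2
6.5333 [537.3 414.3  21.9]
```

View pics/w6.png

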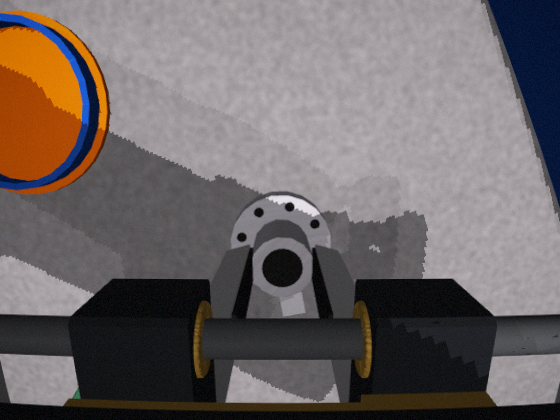

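```bash
python3 -m inch '[[[0,0,-1,0],[0,0,-2,0],[0,0,-3,0],[0,0,-4,0],[0,0,-5,0],[0,0,-6,0],[0,0,-6,0],[0,0,-6,0]]]'; python3 snap.py wrist w7; python3 - <<'E'
from wf import *
for t in ("w6","w7"):
    c,P=load(t); m=near(P,(537.5,414.5),22)&(P[...,2]>40)&(P[...,2]<75)
    b=P[240:255,275:290]; print(t, np.nanpercentile(P[255:282,262:302,2],[50,80,95]), np.nanmedian(P[200:215,270:300,2]))
E
```

```text
time: 7.25
tool_pos: [537.3, 414.9, 28.0]
tcp_rot: [0.182, 0.983, 0.0, -0.0]
wrist_force: [-0.0, -0.7, -4.3]
finger_gap: 29.3
7.25 [537.3 414.9  28. ]
w6 [55.10386127 55.62858276 56.08438839] 16.783082606151005
w7 [61.11997792 61.64416711 62.1879636 ] 22.932538326238337
```

View pics/w7.png

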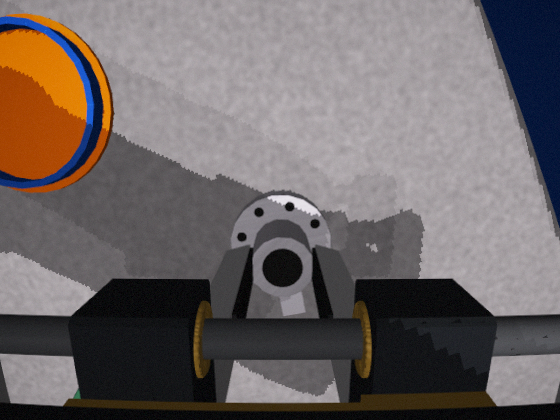

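The hub is held: it rose 6 mm with the tool and the wrist shows its 4.3 N weight. I'll lift it and carry it to a point short of the hub nest.

```bash
python3 go.py 550 -135 130 101; python3 -m inch '[[[0,0,-8,0],[0,0,-20,0],[0,0,-38,0],[0,0,-58,0],[0,0,-76,0],[0,0,-92,0],[0,0,-100,0],[0,0,-102,0],[0,0,-102,0],[0,0,-102,0]]]'; python3 go.py 550 -135 130 101
```

```text
t 7.3 tcp [537.3 414.8  28. ] jaw yaw 69.04 tilt z [-0. -0. -1.] j7 0.55 gap 29.2 F [-0.7 -0.4 -4.1]
shift [-208.5 -508.9 -102. ] spin [np.float64(-0.558), np.float64(2.584)]
time: 8.13
tool_pos: [536.9, 414.5, 129.3]
tcp_rot: [0.182, 0.983, -0.0, -0.0]
wrist_force: [0.2, 0.1, -5.3]
finger_gap: 29.5
t 8.13 tcp [536.9 414.5 129.3] jaw yaw 69.04 tilt z [-7.e-04 -7.e-04 -1.e+00] j7 0.53 gap 29.5 F [ 0.2  0.1 -5.3]
shift [-2.088e+02 -5.085e+02 -4.000e-01] spin [np.float64(-0.558), np.float64(2.584)]
```

```bash
python3 -m inch '[[[-5,-12,0,0],[-13,-32,0,-0.03],[-24,-58,0,-0.07],[-36,-88,0,-0.12],[-49,-119,0,-0.17],[-62,-151,0,-0.22],[-75,-183,0,-0.27],[-88,-215,0,-0.32],[-102,-248,0,-0.37],[-115,-281,0,-0.42],[-129,-314,0,-0.47],[-142,-346,0,-0.52],[-156,-379,0,-0.55],[-169,-412,0,-0.558],[-182,-443,0,-0.558],[-194,-471,0,-0.558],[-203,-493,0,-0.558],[-208,-505,0,-0.558],[-209,-508,0,-0.558],[-209,-508,0,-0.558]]]'; python3 -m inch '[[[0,0,0,0],[0,0,0,0],[0,0,0,0]]]'; python3 snap.py wrist w8;python3 go.py 545 -135 130 101
```

```text
time: 9.8
tool_pos: [549.8, -135.5, 129.3]
tcp_rot: [-0.095, 0.995, -0.0, -0.001]
wrist_force: [-0.2, 0.4, -4.6]
finger_gap: 29.1
time: 10.05
tool_pos: [550.8, -133.1, 129.8]
tcp_rot: [-0.097, 0.995, 0.0, -0.0]
wrist_force: [-0.1, -0.2, -4.3]
finger_gap: 29.2
10.05 [ 550.8 -133.1  129.8]
t 10.1 tcp [ 550.8 -133.3  129.9] jaw yaw 101.1 tilt z [-1.e-04  2.e-04 -1.e+00] j7 1.98 gap 29.0 F [-0.2  0.3 -4.2]
shift [ 6.  -0.5 -0.1] spin [np.float64(0.002), np.float64(-3.14)]
```

View pics/w8.png

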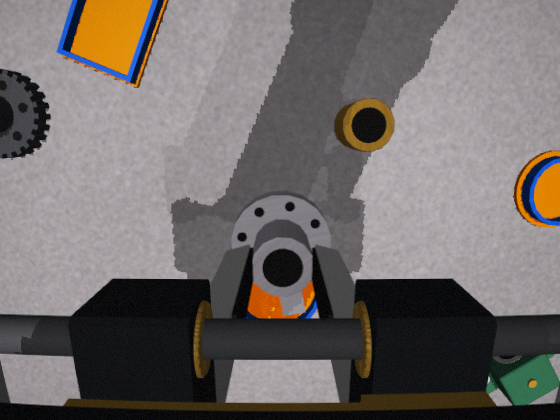

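```bash
python3 go.py 645 -25 130 101;
```

```text
t 10.1 tcp [ 550.8 -133.3  129.9] jaw yaw 101.1 tilt z [-1.e-04  2.e-04 -1.e+00] j7 1.98 gap 29.0 F [-0.2  0.3 -4.2]
shift [-1.133e+02  8.810e+01 -1.000e-01] spin [np.float64(0.002), np.float64(-3.14)]
```

```bash
python3 -m inch '[[[-12,9,0,0],[-34,26,0,0],[-60,46,0,0],[-84,65,0,0],[-102,79,0,0],[-111,86,0,0],[-113,88,0,0],[-113,88,0,0],[-113,88,0,0]]]';  python3 snap.py wrist w9;python3 go.py 545 -135 130 101
```

```text
time: 10.85
tool_pos: [644.2, -27.2, 129.8]
tcp_rot: [-0.096, 0.995, -0.0, -0.0]
wrist_force: [0.1, -0.5, -4.0]
finger_gap: 29.2
10.85 [644.2 -27.2 129.8]
t 10.9 tcp [644.2 -27.6 130. ] jaw yaw 100.94 tilt z [-5.e-04 -6.e-04 -1.e+00] j7 1.8 gap 28.9 F [-0.4 -0.1 -4.4]
shift [ 1.177e+02 -8.660e+01  1.000e-01] spin [np.float64(-0.001), np.float64(3.141)]
```

View pics/w9.png

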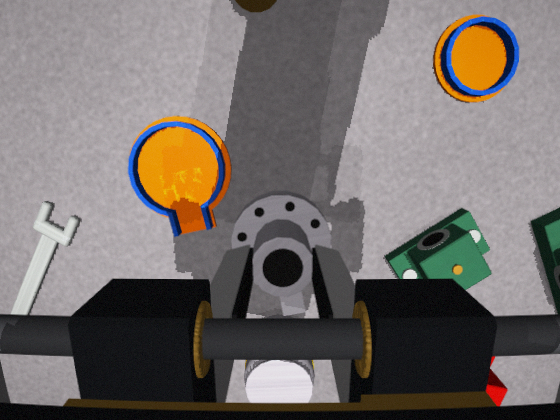

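```bash
python3 - <<'E'
from wf import *
c,P=load("w9"); hsv=cv2.cvtColor(c["p"],cv2.COLOR_RGB2HSV)
blue=(hsv[...,0]>100)&(hsv[...,0]<128)&(hsv[...,1]>150)
ce=(632,-118); w=wall(c,P,ce,43); print("hub nest",w); ce=w[0][:2]
m=near(P,ce,90)&(P[...,2]>11)&(P[...,2]<22)&blue
xy=cast(c,np.argwhere(m)[:,::-1],16)[:,:2]; v=xy-ce; r=np.hypot(*v.T); a=np.degrees(np.arctan2(v[:,1],v[:,0]))
s=(r>45)&(abs(a)<60); q=v[s]; print("walls n",s.sum(),"r",r[s].min(),r[s].max(),"ang",np.percentile(a[s],[1,50,99]))
for z,nm in((4,"orange slot"),):
    o=(hsv[...,0]>5)&(hsv[...,0]<22)&(hsv[...,1]>170)&near(P,ce,90); x=cast(c,np.argwhere(o)[:,::-1],4)[:,:2]-ce; rr=np.hypot(*x.T); aa=np.degrees(np.arctan2(x[:,1],x[:,0])); k=(rr>44)&(abs(aa)<60)&(aa<40); print(k.sum(),aa[k].mean(),x[k].mean(0))
# slot wall rect
k=(r>47)&(abs(a)<60); e=cv2.minAreaRect(xy[k].astype(np.float32)); print("slot rect",e, "dir of centre",np.degrees(np.arctan2(*(np.array(e[0])-ce)[::-1])))
print("bush nest",wall(c,P,(489,114),40))
# held hub
t=c["tcp"]; h=top(c,P,t[:2],t[2]-22+54); print("held hub",h,"tcp",t)
h=h[0][:2]; zf=t[2]-22+16
m=near(P,h,60)&(P[...,2]>zf-5)&(P[...,2]<zf+6); xy=cast(c,np.argwhere(m)[:,::-1],zf)[:,:2]; v=xy-h; r=np.hypot(*v.T); s=v[(r>33)&(r<50)]
a=np.degrees(np.arctan2(s[:,1],s[:,0])); print("lug",np.median(a),np.percentile(a,[5,95]),len(s)); 
e=cv2.minEnclosingCircle(xy[r<33].astype(np.float32)); print("flange",e)
# block
m=near(P,(661,126),50)&(P[...,2]>45)&(P[...,2]<51.5+2); e=cv2.minAreaRect(cast(c,np.argwhere(m)[:,::-1],50)[:,:2].astype(np.float32)); print("block top",e)
E
```

```text
hub nest (array([ 630.9, -120.4,   39. ]), 1414)
walls n 165 r 45.03817297068182 57.50111913122856 ang [ 1.56779643  9.97818755 44.43098013]
2496 9.708866900003404 [195.42874238  25.19121756]
slot rect ((676.9352416992188, -100.78267669677734), (11.204596519470215, 35.164554595947266), 23.31117057800293) dir of centre 23.08065177130731
bush nest (array([489.7, 110.8,  29. ]), 1617)
held hub (array([643.9, -25.4,  17. ]), array([637.4, -26.9]), 27.4) tcp [644.24667383 -27.23415921 129.84780519]
lug 20.129509192965745 [10.66877741 29.20397623] 449
flange ((644.3379516601562, -26.43271255493164), 30.24237823486328)
block top ((660.2740478515625, 121.72650146484375), (46.338905334472656, 48.34056091308594), 45.14735794067383)
```

The hub nest is at (178,168) in this view with its slot toward (195,220), about 23° in yaw. The held hub's lug is at about 21°. Next I'll move over the nest and descend in two stages.

```bash
python3 go.py 631.3 -120.8 50 103;
```

```text
t 10.9 tcp [644.2 -27.6 130. ] jaw yaw 100.94 tilt z [-5.e-04 -6.e-04 -1.e+00] j7 1.8 gap 28.9 F [-0.4 -0.1 -4.4]
shift [ 30.3 -89.   80. ] spin [np.float64(-0.036), np.float64(3.106)]
```

```bash
python3 -m inch '[[[4,-12,0,-0.03],[11,-32,0,-0.036],[19,-55,5,-0.036],[25,-75,12,-0.036],[29,-85,25,-0.036],[30,-89,42,-0.036],[30,-89,60,-0.036],[30,-89,74,-0.036],[30,-89,80,-0.036],[30,-89,80,-0.036],[30,-89,80,-0.036]]]'; python3 go.py 631.3 -120.8 26 103; python3 snap.py wrist w10; python3 snap.py top t10; python3 snap.py scene s10; python3 - <<'E'
import cv2,numpy as np
a=cv2.imread("pics/w10.png")[150:400,130:430]; b=cv2.imread("pics/s10.png")[180:300,180:300]; 
a=cv2.resize(a,None,fx=1.6,fy=1.6); b=cv2.resize(b,(400,400),interpolation=cv2.INTER_CUBIC)
cv2.imwrite("pics/c10.png",np.hstack([cv2.resize(a,(400,400)),b]))
E
```

```text
time: 11.82
tool_pos: [632.3, -119.6, 50.2]
tcp_rot: [-0.114, 0.994, -0.0, -0.0]
wrist_force: [0.4, -0.6, -4.2]
finger_gap: 29.2
t 11.82 tcp [ 632.3 -119.6   50.2] jaw yaw 103.05 tilt z [-2.e-04 -0.e+00 -1.e+00] j7 2.01 gap 29.2 F [ 0.4 -0.6 -4.2]
shift [ 1.2 -0.9 24.2] spin [np.float64(0.001), np.float64(-3.141)]
11.8167 [ 632.3 -119.6   50.2]
11.8667 [ 632.8 -119.7   50.7]
11.9167 [ 633.  -119.6   50.9]
```

View pics/c10.png

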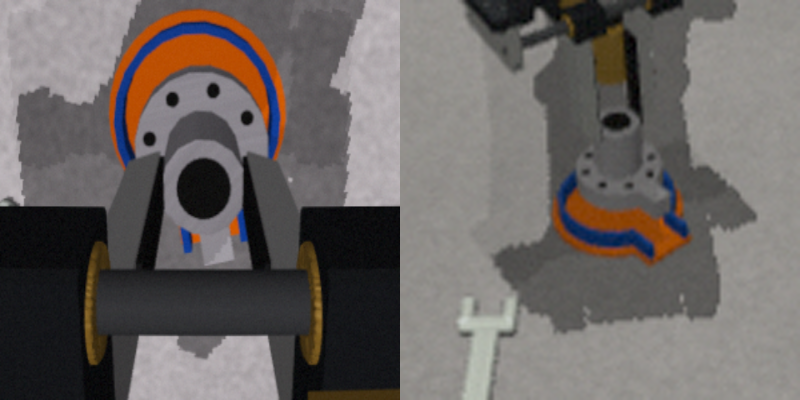

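```bash
python3 - <<'E'
from wf import *
c,P=load("w10"); hsv=cv2.cvtColor(c["p"],cv2.COLOR_RGB2HSV)
blue=(hsv[...,0]>100)&(hsv[...,0]<128)&(hsv[...,1]>150)&near(P,(631,-120),46)&(P[...,2]>11)&(P[...,2]<22)
xy=cast(c,np.argwhere(blue)[:,::-1],16)[:,:2]
f=lambda q:np.hypot(xy[:,0]-q[0],xy[:,1]-q[1])-39
from scipy.optimize import least_squares
print("nest",least_squares(f,[631,-120],loss="soft_l1").x,len(xy))
t=c["tcp"]; zf=t[2]-22+16
m=near(P,t[:2],33)&(P[...,2]>zf-4)&(P[...,2]<zf+5); xy=cast(c,bnd(m),zf)[:,:2]
f=lambda q:np.hypot(xy[:,0]-q[0],xy[:,1]-q[1])-30
xy=xy[xy[:,0]<t[0]-10]
print("flange",least_squares(f,t[:2],loss="soft_l1").x,len(xy),t)
E
```

```text
nest [ 630.50848849 -121.44557704] 1386
flange [ 633.75119364 -118.52195649] 146 [ 632.29641645 -119.64494364   50.15456847]
```

```bash
python3 -m inch '[[[3.5,-1.8,1,0],[3.5,-1.8,5,0],[3.5,-1.8,10,0],[3.5,-1.8,15,0],[3.5,-1.8,19,0],[3.5,-1.8,22,0],[3.5,-1.8,24,0],[3.5,-1.8,24.5,0],[3.5,-1.8,24.5,0]]]'; python3 go.py 630 -122 26; python3 snap.py wrist w11;python3 - <<'E'
from wf import *
c,P=load("w11"); print("hub top z",np.nanmedian(P[200:215,270:300,2]),  np.nanpercentile(P[255:282,262:302,2],[50,80]))
E
```

```text
time: 12.72
tool_pos: [629.3, -122.4, 25.7]
tcp_rot: [-0.114, 0.994, -0.0, -0.0]
wrist_force: [-3.6, -0.6, 3.9]
finger_gap: 29.2
t 12.72 tcp [ 629.3 -122.4   25.7] jaw yaw 103.05 tilt z [-3.e-04 -1.e-04 -1.e+00] j7 2.02 gap 29.2 F [-3.6 -0.6  3.9]
shift [-0.8  0.2 -0.3] spin None
12.7167 [ 629.3 -122.4   25.7]
hub top z 20.740070479191075 [58.89918112 59.38375328]
```

View pics/w11.png

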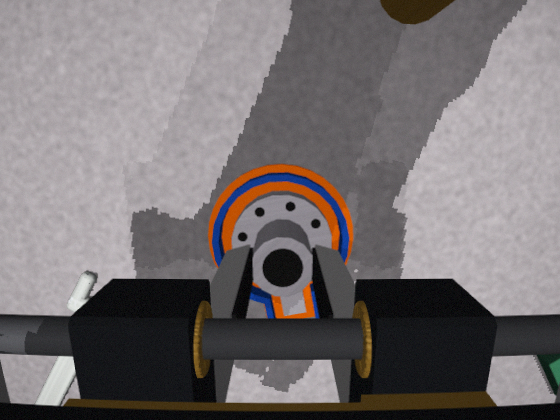

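The hub is seated. Its flange top reads 20.7 mm, and the lug at (290,300) is inside the slot. I'll release and lift.

```bash
python3 -m inch '[[[0,0,0,0],[0,0,0,0],[0,0,0,0],[0,0,0,0],[0,0,0,0],[0,0,0,0],[0,0,-5,0],[0,0,-20,0],[0,0,-45,0],[0,0,-80,0],[0,0,-115,0],[0,0,-130,0],[0,0,-130,0],[0,0,-130,0]]]' 0.75 60; python3 snap.py wrist w12; python3 go.py 471.7 -79.5 155
python3 - <<'E'
from wf import *
c,P=load("w12"); hsv=cv2.cvtColor(c["p"],cv2.COLOR_RGB2HSV)
w=wall(c,P,(631,-120),44); print("nest",w,"hub top",top(c,P,(631,-120),58))
m=near(P,(631,-120),34)&(P[...,2]>15)&(P[...,2]<26); print("flange z",np.nanmedian(P[m][:,2]))
print("bush",top(c,P,(471.7,-79.5),50,r=30))
E
```

```text
time: 13.93
tool_pos: [629.9, -122.0, 156.6]
tcp_rot: [-0.114, 0.993, -0.0, 0.001]
wrist_force: [-0.5, 0.4, -0.7]
finger_gap: 70.4
13.9333 [ 629.9 -122.   156.6]
t 13.98 tcp [ 629.2 -121.9  155.3] jaw yaw 103.08 tilt z [-1.e-04  1.e-04 -1.e+00] j7 1.99 gap 70.7 F [0.3 0.2 0.1]
shift [143.8  76.9   0.4] spin None
nest (array([ 635.5, -119.8,   30.5]), 3260) hub top (array([ 629.3, -121. ,   15.5]), array([ 629.2, -121.2]), 16.1)
flange z 20.272500098239863
bush (array([471.9, -82.1,  19.6]), array([472. , -82.1]), 20.5)
```

View pics/w12.png

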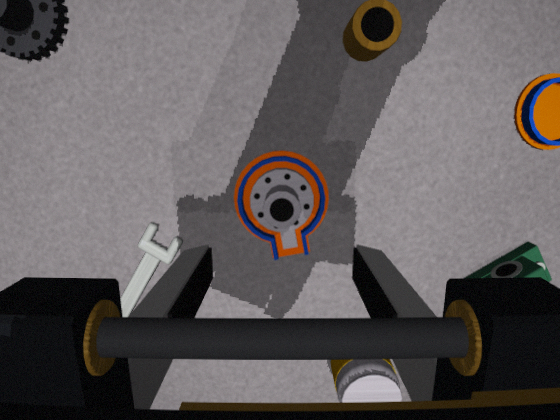

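The hub sits in its keyhole at (282,205), flange top 20.3 mm, lug centred in the slot. The bushing is next.

```bash
python3 -m inch '[[[14,8,0,0],[40,22,0,0],[72,39,0,0],[104,57,0,0],[128,69,0,0],[141,75,0,0],[144,76,0,0],[144,76,0,0],[144,76,0,0]]]'; python3 snap.py wrist w13; python3 - <<'E'
from wf import *
c,P=load("w13"); print("bush",top(c,P,(471.7,-80.5),50,r=30),c["tcp"])
b=top(c,P,(471.7,-80.5),50,r=30)[0]
import go; go.calc(b[0],b[1],20)
E
```

```text
time: 14.73
tool_pos: [472.6, -80.7, 155.2]
tcp_rot: [-0.114, 0.993, -0.0, -0.0]
wrist_force: [0.4, -0.6, 0.1]
finger_gap: 70.5
14.7333 [472.6 -80.7 155.2]
bush (array([470.2, -81.2,  19.2]), array([470.2, -81.2]), 19.8) [472.61563819 -80.66422299 155.22187427]
t 14.78 tcp [472.8 -80.7 155.2] jaw yaw 103.07 tilt z [-3.e-04 -2.e-04 -1.e+00] j7 1.87 gap 70.5 F [ 0.2 -0.3 -0.8]
shift [2.600e+00 1.000e-01 1.352e+02] spin None
```

```bash
python3 -m inch '[[[2,0,20,0],[2,0,55,0],[2,0,90,0],[2,0,118,0],[2,0,132,0],[2,0,135,0],[2,0,135,0]]]'; python3 -m inch '[[[0,0,0,0],[0,0,0,0],[0,0,0,0],[0,0,0,0],[0,0,0,0],[0,0,0,0],[0,0,0,0],[0,0,0,0],[0,0,0,0]]]' 0 60; python3 -m inch '[[[0,0,0,0],[0,0,-1,0],[0,0,-3,0],[0,0,-6,0],[0,0,-8,0],[0,0,-8,0],[0,0,-8,0]]]'; python3 snap.py wrist w14; python3 go.py 487 108 130
```

```text
time: 15.37
tool_pos: [469.9, -81.4, 19.4]
tcp_rot: [-0.114, 0.994, -0.0, -0.001]
wrist_force: [0.1, 0.7, 0.1]
finger_gap: 70.6
time: 16.12
tool_pos: [475.0, -85.8, 23.9]
tcp_rot: [-0.112, 0.994, -0.003, 0.005]
wrist_force: [1.7, -31.5, 56.6]
finger_gap: 14.1
time: 16.7
tool_pos: [472.0, -82.0, 30.0]
tcp_rot: [-0.113, 0.994, -0.001, 0.002]
wrist_force: [1.9, -5.6, 17.2]
finger_gap: 0.5
16.7 [472. -82.  30.]
t 16.75 tcp [472. -82.  30.] jaw yaw 103.03 tilt z [ 4.e-03 -8.e-04 -1.e+00] j7 1.94 gap 0.6 F [ 1.8 -5.7 17.2]
shift [ -57.8  181.6 -100.1] spin None
```

View pics/w14.png

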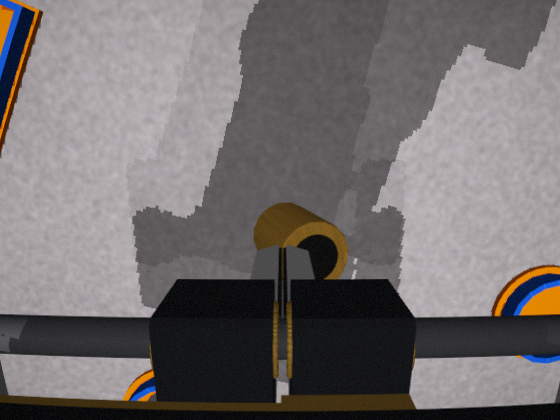

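The bushing was squeezed out. It now leans at (300,235) against the closed fingers, and the wrist reads 17 N upward. Before moving I'll work out where the fingertips really are, from the depth data and the scene view.

```bash
python3 snap.py scene s14; python3 - <<'E'
from wf import *
from scipy.spatial.transform import Rotation as Ro
for tag,yaw in (("w4",69),("w14",103)):
    c,P=load(tag); a=np.radians(yaw); ey=np.array([np.cos(a),np.sin(a)]); ex=np.array([-np.sin(a),np.cos(a)])
    print(tag,c["tcp"])
    for r in range(240,290,4):
        for col in (265,300):
            q=P[r,col]; d=q[:2]-c["tcp"][:2]; print(r,col,"toolx",round(d@ex,1),"tooly",round(d@ey,1),"z-tcp",round(q[2]-c["tcp"][2],1),end=" | ")
        print()
im=cv2.imread("pics/s14.png")[90:250,170:330]; cv2.imwrite("pics/s14c.png",cv2.resize(im,(640,640),interpolation=cv2.INTER_CUBIC))
E
```

```text
16.75 [472. -82.  30.]
w4 [542.30083696 414.73389853 146.02089981]
240 265 toolx -40.0 tooly -13.8 z-tcp -145.5 | 240 300 toolx -40.0 tooly 20.3 z-tcp -145.2 | 
244 265 toolx -43.9 tooly -13.8 z-tcp -144.9 | 244 300 toolx -44.6 tooly 20.5 z-tcp -147.0 | 
248 265 toolx 10.1 tooly -6.9 z-tcp 34.6 | 248 300 toolx 10.3 tooly 9.9 z-tcp 35.2 | 
252 265 toolx 10.5 tooly -6.6 z-tcp 41.7 | 252 300 toolx 10.6 tooly 9.5 z-tcp 42.0 | 
256 265 toolx 10.6 tooly -6.4 z-tcp 47.5 | 256 300 toolx 10.9 tooly 9.2 z-tcp 48.4 | 
260 265 toolx 10.3 tooly -6.3 z-tcp 52.1 | 260 300 toolx 10.6 tooly 9.0 z-tcp 52.9 | 
264 265 toolx 10.6 tooly -6.1 z-tcp 57.7 | 264 300 toolx 10.6 tooly 8.7 z-tcp 57.8 | 
268 265 toolx 10.7 tooly -5.9 z-tcp 62.8 | 268 300 toolx 10.4 tooly 8.5 z-tcp 62.1 | 
272 265 toolx 10.5 tooly -5.7 z-tcp 66.7 | 272 300 toolx 10.7 tooly 8.2 z-tcp 67.3 | 
276 265 toolx 10.4 tooly -5.6 z-tcp 70.6 | 276 300 toolx 10.1 tooly 8.0 z-tcp 70.1 | 
280 265 toolx 34.5 tooly -3.2 z-tcp 132.2 | 280 300 toolx 34.6 tooly 4.4 z-tcp 132.4 | 
284 265 toolx 34.8 tooly -3.1 z-tcp 134.9 | 284 300 toolx 34.6 tooly 
[... 558 characters left out ...]
.7 z-tcp 48.4 | 
260 265 toolx 9.6 tooly -5.7 z-tcp 53.0 | 260 300 toolx 9.7 tooly 9.5 z-tcp 53.1 | 
264 265 toolx 10.1 tooly -5.4 z-tcp 59.2 | 264 300 toolx 9.3 tooly 9.3 z-tcp 57.1 | 
268 265 toolx 9.4 tooly -5.3 z-tcp 62.0 | 268 300 toolx 9.5 tooly 9.1 z-tcp 62.4 | 
272 265 toolx 9.2 tooly -5.1 z-tcp 65.9 | 272 300 toolx 9.4 tooly 8.9 z-tcp 66.4 | 
276 265 toolx 9.3 tooly -4.9 z-tcp 70.5 | 276 300 toolx 9.2 tooly 8.7 z-tcp 70.3 | 
280 265 toolx 33.3 tooly -1.8 z-tcp 131.8 | 280 300 toolx 33.4 tooly 5.7 z-tcp 131.9 | 
284 265 toolx 33.3 tooly -1.8 z-tcp 133.9 | 284 300 toolx 33.2 tooly 5.6 z-tcp 133.7 | 
288 265 toolx 33.3 tooly -1.7 z-tcp 136.1 | 288 300 toolx 33.7 tooly 5.5 z-tcp 136.9 |
```

View pics/s14c.png

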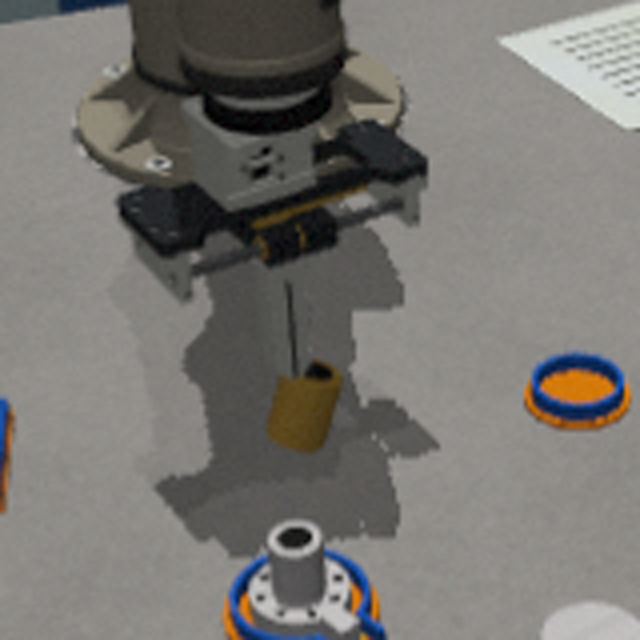

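Diagnosis: both cameras put the real fingertips about 31 mm above the reported TCP. That explains why the grip caught only the top rim of each part. The true tip height is the reading plus about 31 mm. I'll rise very slowly so the bushing can settle back upright.

```bash
python3 -m inch '[[[0,0,-0.7,0],[0,0,-1.4,0],[0,0,-2.1,0],[0,0,-2.8,0],[0,0,-3.5,0],[0,0,-4.2,0]]]'; python3 snap.py wrist w15; python3 snap.py scene s15; python3 - <<'E'
import cv2,numpy as np
a=cv2.imread("pics/w15.png")[150:330,180:400]; b=cv2.imread("pics/s15.png")[150:230,210:290]
cv2.imwrite("pics/c15.png",np.hstack([cv2.resize(a,(400,400)),cv2.resize(b,(400,400),interpolation=cv2.INTER_CUBIC)]))
E
```

```text
time: 17.3
tool_pos: [469.8, -80.9, 32.7]
tcp_rot: [-0.114, 0.993, 0.0, -0.0]
wrist_force: [-0.1, 0.9, -0.3]
finger_gap: 0.4
17.3 [469.8 -80.9  32.7]
17.35 [469.9 -80.9  32.8]
```

View pics/c15.png

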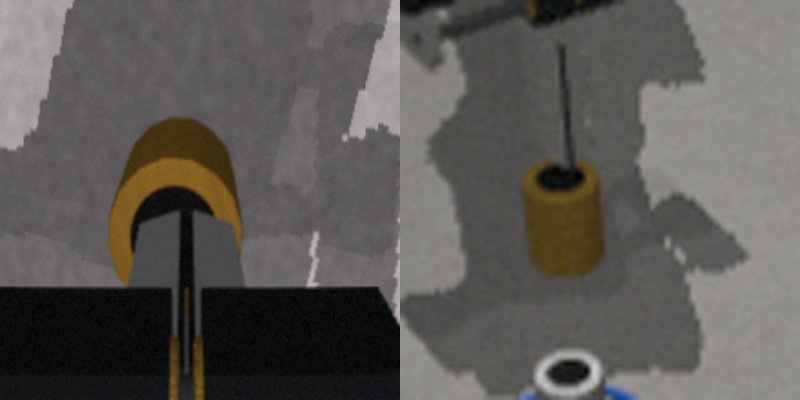

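The bushing rocked back upright and the wrist force is about zero. I'll rise and open, then measure again.

```bash
python3 -m inch '[[[0,0,-10,0],[0,0,-30,0],[0,0,-50,0],[0,0,-60,0],[0,0,-60,0],[0,0,-60,0],[0,0,-60,0],[0,0,-60,0],[0,0,-60,0],[0,0,-60,0]]]' 0.75 60; python3 snap.py wrist w16; python3 - <<'E'
from wf import *
c,P=load("w16"); b=top(c,P,(471,-81),50,r=32); print(b)
m=near(P,b[0][:2],30)&(P[...,2]>44); print(np.nanmedian(P[m][:,2]))
import go; go.calc(b[0][0],b[0][1],-11)
# finger tip location in tool frame
a=np.radians(103); ex=np.array([-np.sin(a),np.cos(a)]); ey=np.array([np.cos(a),np.sin(a)])
for r in range(238,254,2):
    s=""
    for col in (200,205,360,365):
        q=P[r,col]; d=q-c["tcp"]; s+=f"{d[:2]@ex:.1f},{d[:2]@ey:.1f},{d[2]:.1f} | "
    print(r,s)
E
```

```text
time: 18.23
tool_pos: [469.6, -81.1, 92.1]
tcp_rot: [-0.114, 0.994, -0.0, -0.001]
wrist_force: [0.6, 0.5, -0.1]
finger_gap: 63.2
18.2333 [469.6 -81.1  92.1]
(array([469.8, -81.5,  19.6]), array([469.7, -81.4]), 20.1)
236.17387648702163
t 18.28 tcp [469.7 -81.1  92.2] jaw yaw 103.07 tilt z [-9.e-04 -1.e-04 -1.e+00] j7 1.9 gap 67.3 F [0.1 0.1 0.3]
shift [-1.000e-01 -4.000e-01  1.032e+02] spin None
238 -22.7,-66.1,-91.3 | -22.9,-62.2,-92.2 | -22.8,66.3,-92.4 | -22.7,70.4,-92.2 | 
240 -24.8,-66.5,-92.6 | -24.7,-62.3,-92.3 | -24.3,66.2,-91.7 | -24.6,70.6,-92.6 | 
242 -26.4,-66.5,-92.1 | -26.2,-62.2,-91.5 | -26.2,66.4,-92.2 | -25.9,70.4,-91.4 | 
244 -28.0,-66.5,-91.7 | -27.9,-62.3,-91.4 | -27.8,66.5,-92.0 | -27.6,70.5,-91.3 | 
246 -29.5,-66.4,-91.1 | 9.4,-35.8,33.2 | -29.5,66.5,-91.8 | -29.8,70.9,-92.8 | 
248 9.1,-37.8,35.4 | 9.0,-35.4,35.1 | 9.1,39.1,35.0 | 9.4,41.4,35.8 | 
250 9.0,-37.2,38.1 | 9.1,-34.7,38.6 | 9.3,38.4,38.6 | 9.1,40.9,38.1 | 
252 8.9,-36.6,41.0 | 9.3,-34.0,42.2 | 9.5,37.7,42.3 | 9.5,40.0,42.4 |
```

View pics/w16.png

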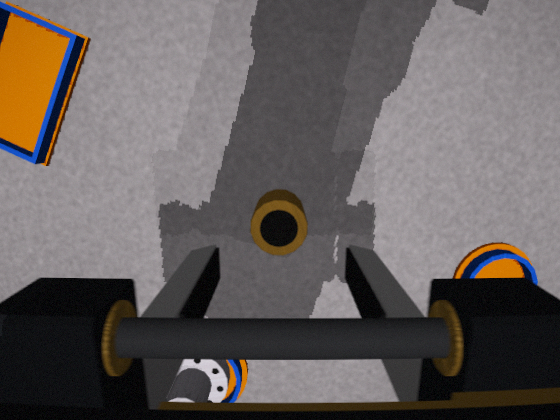

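```bash
python3 -m inch '[[[0,-0.4,15,0],[0,-0.4,45,0],[0,-0.4,70,0],[0,-0.4,80,0],[0,-0.4,82,0],[0,-0.4,82,0]]]'; for i in 1; do python3 -m inch '[[[0,0,1.5,0],[0,0,3,0],[0,0,4.5,0],[0,0,6,0]]]'; done; python3 snap.py scene s17; python3 - <<'E'
import cv2
b=cv2.imread("pics/s17.png")[90:250,170:330]; cv2.imwrite("pics/s17c.png",cv2.resize(b,(560,560),interpolation=cv2.INTER_CUBIC))
E
```

```text
time: 18.78
tool_pos: [469.8, -81.6, 10.6]
tcp_rot: [-0.114, 0.994, -0.0, -0.001]
wrist_force: [-0.3, -0.3, 0.3]
finger_gap: 70.2
time: 19.12
tool_pos: [470.6, -81.4, 5.2]
tcp_rot: [-0.114, 0.994, -0.0, 0.001]
wrist_force: [-0.0, 0.1, 0.2]
finger_gap: 70.5
19.1167 [470.6 -81.4   5.2]
```

View pics/s17c.png

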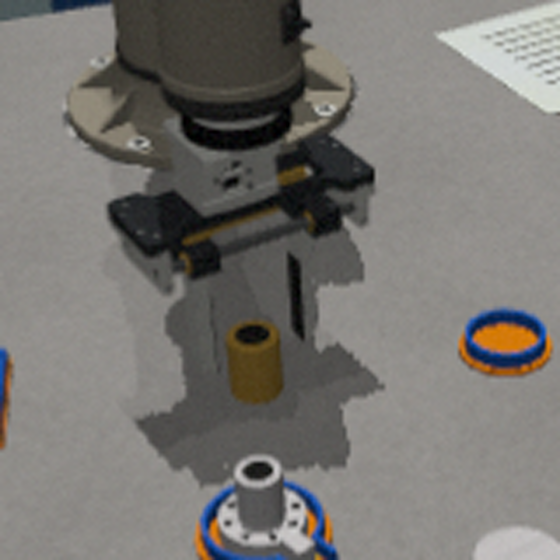

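The scene view confirms the fingertips are only level with the bushing's upper half, at crop (300,340), while the TCP reads 5. I'll go lower in small steps.

```bash
python3 -m inch '[[[0,0,2,0],[0,0,4,0],[0,0,6,0],[0,0,8,0],[0,0,8,0]]]';python3 -m inch '[[[0,0,2,0],[0,0,4,0],[0,0,6,0],[0,0,8,0],[0,0,8,0]]]'; python3 -m inch '[[[0,0,0,0],[0,0,0,0],[0,0,0,0],[0,0,0,0],[0,0,0,0],[0,0,0,0],[0,0,0,0],[0,0,0,0],[0,0,0,0],[0,0,0,0],[0,0,0,0]]]' 0 50; python3 snap.py scene s18; python3 - <<'E'
import cv2
b=cv2.imread("pics/s18.png")[90:250,170:330]; cv2.imwrite("pics/s18c.png",cv2.resize(b,(560,560),interpolation=cv2.INTER_CUBIC))
E
```

```text
time: 19.58
tool_pos: [469.8, -81.4, -3.7]
tcp_rot: [-0.114, 0.993, 0.0, -0.0]
wrist_force: [-0.0, -0.3, -0.1]
finger_gap: 70.4
time: 20.0
tool_pos: [469.9, -81.4, -11.7]
tcp_rot: [-0.114, 0.994, 0.0, -0.0]
wrist_force: [-0.9, -0.4, -0.7]
finger_gap: 70.5
time: 20.92
tool_pos: [470.3, -81.6, -11.2]
tcp_rot: [-0.114, 0.994, -0.0, 0.0]
wrist_force: [-0.1, -4.9, 4.3]
finger_gap: 39.4
20.9167 [470.3 -81.6 -11.2]
```

View pics/s18c.png

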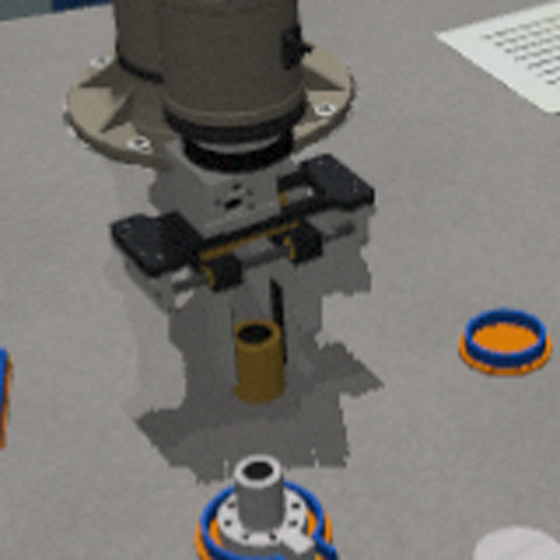

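The grip is solid at 39.4 mm. I'll lift and carry the bushing to just beside the small round nest.

```bash
python3 -m inch '[[[0,0,-4,0],[0,0,-14,0],[0,0,-32,0],[0,0,-54,0],[0,0,-74,0],[0,0,-86,0],[0,0,-90,0],[0,0,-90,0],[0,0,-90,0]]]'; python3 go.py 490 30 78
```

```text
time: 21.72
tool_pos: [469.7, -81.2, 78.4]
tcp_rot: [-0.114, 0.993, 0.0, -0.0]
wrist_force: [0.0, -0.5, -4.3]
finger_gap: 39.5
t 21.72 tcp [469.7 -81.2  78.4] jaw yaw 103.09 tilt z [-4.e-04  2.e-04 -1.e+00] j7 1.91 gap 39.5 F [ 0.  -0.5 -4.3]
shift [-45.  103.7   0.4] spin None
```

```bash
python3 -m inch '[[[-5,12,0,0],[-14,32,0,0],[-25,57,0,0],[-35,81,0,0],[-42,97,0,0],[-45,103,0,0],[-45,103,0,0],[-45,103,0,0]]]'; python3 snap.py wrist w19; python3 - <<'E'
from wf import *
c,P=load("w19"); hsv=cv2.cvtColor(c["p"],cv2.COLOR_RGB2HSV)
print("bush nest",wall(c,P,(489.7,112),38)); t=c["tcp"]; zt=t[2]+11.3+50; b=top(c,P,t[:2],zt,lo=4,hi=4); print("held",b,t)
import go; n=wall(c,P,(489.7,112),38)[0]; go.calc(n[0],n[1],15)
E
```

```text
time: 22.38
tool_pos: [490.0, 28.4, 77.9]
tcp_rot: [-0.114, 0.993, -0.0, -0.001]
wrist_force: [0.1, -0.6, -4.1]
finger_gap: 39.4
22.3833 [490.   28.4  77.9]
bush nest (array([488.2, 111.1,  28.8]), 1549)
held (array([488.1,  29.6,  20.2]), array([482. ,  28.2]), 31.9) [489.99106491  28.42272232  77.9316297 ]
t 22.43 tcp [490.   27.9  78.1] jaw yaw 103.02 tilt z [-1.3e-03 -7.0e-04 -1.0e+00] j7 1.67 gap 39.3 F [ 0.8  0.1 -5. ]
shift [-17.1  81.5  63. ] spin None
```

View pics/w19.png

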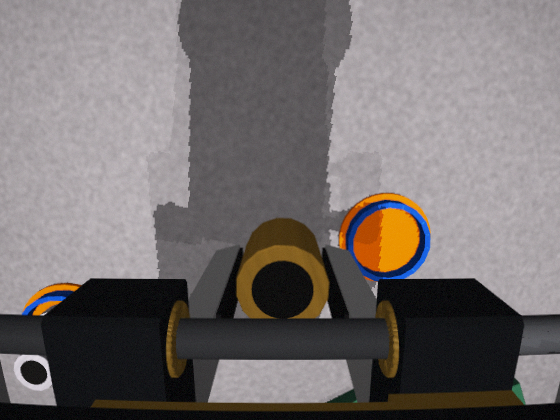

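```bash
python3 go.py 490 110.3 15; python3 -m inch '[[[-2,8,0,0],[-6,25,0,0],[-11,48,2,0],[-15,67,8,0],[-18,77,20,0],[-19,80,36,0],[-19,80,52,0],[-19,80,61,0],[-19,80,63,0],[-19,80,63,0]]]'; python3 snap.py wrist w20; python3 - <<'E'
from wf import *
from scipy.optimize import least_squares
c,P=load("w20"); hsv=cv2.cvtColor(c["p"],cv2.COLOR_RGB2HSV); t=c["tcp"]
blue=(hsv[...,0]>100)&(hsv[...,0]<128)&(hsv[...,1]>150)&near(P,(489,111),38)&(P[...,2]>11)&(P[...,2]<22)
xy=cast(c,np.argwhere(blue)[:,::-1],16)[:,:2]
print("nest",least_squares(lambda q:np.hypot(*(xy-q).T)-29,[489,111],loss="soft_l1").x,len(xy))
zt=t[2]+11.3+50; print("held",top(c,P,t[:2],zt,lo=4,hi=4)[0],t)
E
```

```text
t 22.43 tcp [490.   27.9  78.1] jaw yaw 103.02 tilt z [-1.3e-03 -7.0e-04 -1.0e+00] j7 1.67 gap 39.3 F [ 0.8  0.1 -5. ]
shift [-18.6  80.3  63. ] spin None
time: 23.27
tool_pos: [490.8, 110.7, 15.4]
tcp_rot: [-0.113, 0.994, -0.0, -0.001]
wrist_force: [-0.3, -0.2, -4.0]
finger_gap: 39.5
23.2667 [490.8 110.7  15.4]
nest [488.48936676 112.04437924] 1153
held [488.8 112.   20.3] [490.76907981 110.69981332  15.3674115 ]
```

View pics/w20.png

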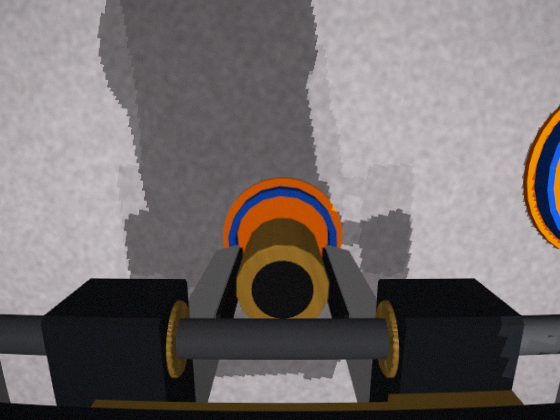

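The bushing is centred over its nest (held 488.8,112.0 against nest 488.5,112.0). I'll lower it.

```bash
python3 -m inch '[[[0,0,2,0],[0,0,6,0],[0,0,11,0],[0,0,16,0],[0,0,19.5,0],[0,0,22,0],[0,0,23,0],[0,0,23,0]]]';  python3 -m inch '[[[0,0,0,0],[0,0,0,0],[0,0,0,0],[0,0,0,0],[0,0,0,0],[0,0,0,0],[0,0,-5,0],[0,0,-20,0],[0,0,-45,0],[0,0,-80,0],[0,0,-110,0],[0,0,-120,0],[0,0,-120,0]]]' 0.75; python3 snap.py wrist w21; python3 - <<'E'
from wf import *
c,P=load("w21"); t=c["tcp"]
b=top(c,P,t[:2],54); print("bush",b); m=near(P,b[0][:2],19)&(P[...,2]>45)&(P[...,2]<65); print("z top",np.nanmedian(P[m][:,2]),"nest",wall(c,P,(488.5,112),38))
import go; go.calc(658,124,90,135)
E
```

```text
time: 23.98
tool_pos: [490.9, 111.2, -7.2]
tcp_rot: [-0.114, 0.994, -0.0, -0.0]
wrist_force: [-4.0, -1.9, 4.2]
finger_gap: 39.4
time: 25.07
tool_pos: [492.7, 111.9, 115.6]
tcp_rot: [-0.114, 0.994, 0.001, 0.002]
wrist_force: [1.2, -0.4, -0.0]
finger_gap: 70.4
25.0667 [492.7 111.9 115.6]
bush (array([490. , 113. ,  19.5]), array([490., 113.]), 20.0)
z top 54.30371797781021 nest (array([489.2, 112.5,  28.9]), 969)
t 25.12 tcp [491.7 111.6 113.8] jaw yaw 103.08 tilt z [ 0.0023  0.0011 -1.    ] j7 1.49 gap 70.5 F [-0.6  0.3 -0.8]
shift [-164.7  -25.6   24.2] spin [np.float64(-0.557), np.float64(2.584)]
```

View pics/w21.png

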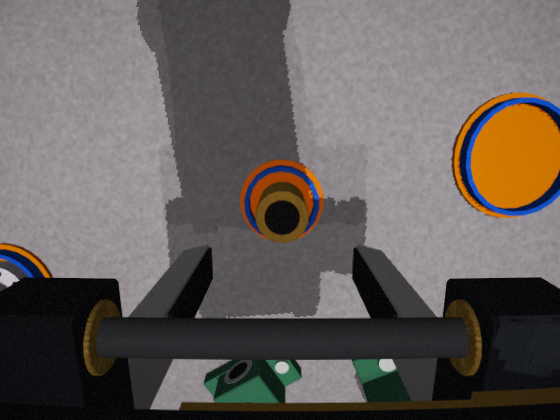

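The bushing is seated: top 54.3 mm, within 1 mm of the nest centre. Next is the small green block, so I'll hover over it with the jaws turned to about 45°.

```bash
python3 go.py 660 123.5 112 45; python3 -m inch '[[[-12,-2,0,0.05],[-40,-6,0,0.15],[-75,-12,0,0.26],[-110,-18,0,0.38],[-140,-22,0,0.5],[-160,-25,0,0.62],[-166,-26,0,0.74],[-166,-26,0,0.86],[-166,-26,0,0.97],[-166,-26,0,1.014],[-166,-26,0,1.014],[-166,-26,0,1.014]]]' 1; python3 snap.py wrist w22;python3 - <<'E'
from wf import *
c,P=load("w22"); t=c["tcp"]; print(t)
hsv=cv2.cvtColor(c["p"],cv2.COLOR_RGB2HSV)
g=(hsv[...,0]>60)&(hsv[...,0]<95)&(hsv[...,1]>80)
m=near(P,(660,123),45)&(P[...,2]>46)&(P[...,2]<53.5); e=cv2.minAreaRect(cast(c,np.argwhere(m)[:,::-1],50)[:,:2].astype(np.float32)); print("block top",e)
m=near(P,(660,123),55)&(P[...,2]>11)&(P[...,2]<54); xyz=P[m]; e=cv2.minAreaRect(xyz[:,:2].astype(np.float32)); print("block all",e)
import go; go.calc(e[0][0],e[0][1],-11,45)
E
```

```text
t 25.12 tcp [491.7 111.6 113.8] jaw yaw 103.08 tilt z [ 0.0023  0.0011 -1.    ] j7 1.49 gap 70.5 F [-0.6  0.3 -0.8]
shift [-166.6  -26.5    2.2] spin [np.float64(1.014), np.float64(-2.128)]
time: 26.12
tool_pos: [658.0, 123.4, 111.2]
tcp_rot: [0.382, 0.924, -0.001, -0.001]
wrist_force: [0.0, 0.6, -0.7]
finger_gap: 94.4
26.1167 [658.  123.4 111.2]
[657.95750751 123.41594789 111.18313029]
block top ((661.0906982421875, 124.33124542236328), (43.41075134277344, 47.86380386352539), 44.19557571411133)
block all ((661.5240478515625, 123.87592315673828), (43.722312927246094, 83.32938385009766), 44.271400451660156)
t 26.17 tcp [658.1 123.4 111.5] jaw yaw 45.11 tilt z [-1.5e-03 -7.0e-04 -1.0e+00] j7 0.68 gap 94.0 F [ 0.   0.4 -0.5]
shift [ -2.2   2.9 122.5] spin [np.float64(0.002), np.float64(-3.14)]
```

View pics/w22.png

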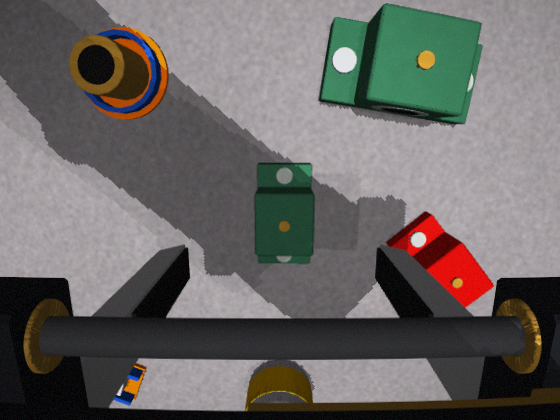

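This view confirms the choice. The block under the gripper at (284,215) measures 83×44 mm; the big green one at (410,65) and the red one at (440,265) stay. I'll descend and grip it.

```bash
python3 go.py 660.2 123 -10 44.25; python3 -m inch '[[[-1,1,15,0.015],[-2,1.2,45,0.015],[-2,1.2,75,0.015],[-2,1.2,98,0.015],[-2,1.2,112,0.015],[-2,1.2,119,0.015],[-2,1.2,121,0.015],[-2,1.2,121,0.015],[-2,1.2,121,0.015]]]'; python3 snap.py wrist w23; python3 go.py 660.2 123 -10 44.25
```

```text
t 26.17 tcp [658.1 123.4 111.5] jaw yaw 45.11 tilt z [-1.5e-03 -7.0e-04 -1.0e+00] j7 0.68 gap 94.0 F [ 0.   0.4 -0.5]
shift [ -1.9   1.4 121.5] spin [np.float64(0.015), np.float64(-3.127)]
time: 26.92
tool_pos: [661.8, 123.0, -7.1]
tcp_rot: [0.39, 0.921, 0.0, 0.001]
wrist_force: [-0.2, -0.7, -1.0]
finger_gap: 93.9
26.9167 [661.8 123.   -7.1]
t 26.97 tcp [661.8 123.1  -7. ] jaw yaw 44.12 tilt z [ 1.8e-03  5.0e-04 -1.0e+00] j7 0.71 gap 94.0 F [-0.2 -0.  -0.3]
shift [ 1.1 -1.2  3. ] spin [np.float64(-0.002), np.float64(3.139)]
```

View pics/w23.png

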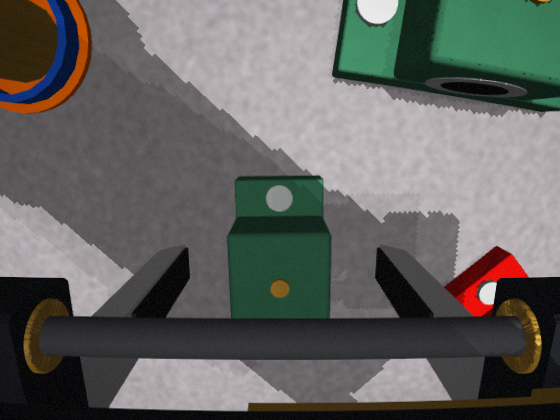

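```bash
python3 -m inch '[[[1,-1,3,0],[1,-1,3,0],[1,-1,3,0],[1,-1,3,0],[1,-1,3,0],[1,-1,3,0],[1,-1,3,0],[1,-1,3,0],[1,-1,3,0],[1,-1,3,0],[1,-1,3,0],[1,-1,3,0],[1,-1,3,0]]]' 0 55; python3 -m inch '[[[0,0,-2,0],[0,0,-5,0],[0,0,-8,0],[0,0,-8,0],[0,0,-8,0]]]'; python3 go.py 450 -230 80 78.4; python3 snap.py wrist w24
```

```text
time: 28.05
tool_pos: [659.5, 123.0, -11.3]
tcp_rot: [0.39, 0.921, 0.0, 0.0]
wrist_force: [0.2, -0.0, 1.1]
finger_gap: 43.9
time: 28.47
tool_pos: [659.5, 123.0, -3.1]
tcp_rot: [0.39, 0.921, 0.0, 0.0]
wrist_force: [-0.2, 0.3, -4.0]
finger_gap: 43.9
t 28.47 tcp [659.5 123.   -3.1] jaw yaw 44.12 tilt z [ 2.e-04  0.e+00 -1.e+00] j7 0.71 gap 43.9 F [-0.2  0.3 -4. ]
shift [-107.6 -396.2  -83.2] spin [np.float64(-0.598), np.float64(2.543)]
28.4667 [659.5 123.   -3.1]
```

View pics/w24.png

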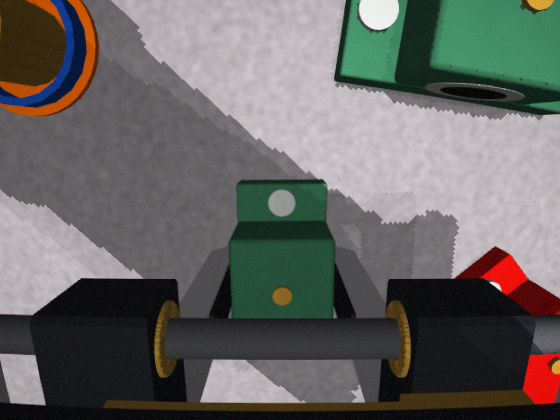

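```bash
python3 -m inch '[[[0,0,-4,0],[0,0,-16,0],[0,0,-36,0],[0,0,-60,0],[0,0,-80,0],[0,0,-92,0],[0,0,-95,0],[0,0,-95,0]]]'; python3 go.py 437 -191 92 78.4
```

```text
time: 29.18
tool_pos: [659.8, 123.1, 92.6]
tcp_rot: [0.39, 0.921, 0.001, 0.0]
wrist_force: [-0.9, -0.0, -3.7]
finger_gap: 43.6
t 29.18 tcp [659.8 123.1  92.6] jaw yaw 44.12 tilt z [ 1.3e-03  6.0e-04 -1.0e+00] j7 0.67 gap 43.6 F [-0.9 -0.  -3.7]
shift [-7.040e+01 -3.787e+02  1.000e-01] spin [np.float64(-0.598), np.float64(2.543)]
```

```bash
python3 -m inch '[[[-2,-10,0,0],[-5,-28,0,-0.03],[-10,-54,0,-0.08],[-16,-84,0,-0.14],[-22,-116,0,-0.2],[-28,-149,0,-0.26],[-34,-182,0,-0.32],[-40,-215,0,-0.38],[-46,-248,0,-0.44],[-52,-281,0,-0.5],[-58,-312,0,-0.55],[-63,-340,0,-0.58],[-67,-361,0,-0.598],[-69,-374,0,-0.598],[-70,-379,0,-0.598],[-70,-379,0,-0.598],[-70,-379,0,-0.598],[-70,-379,0,-0.598]]]'; python3 snap.py wrist w25; python3 go.py 437 -191 92 78.4
```

```text
time: 30.68
tool_pos: [436.5, -190.2, 91.4]
tcp_rot: [0.101, 0.995, 0.0, -0.0]
wrist_force: [0.3, -0.2, -3.8]
finger_gap: 43.5
30.6833 [ 436.5 -190.2   91.4]
t 30.73 tcp [ 436.5 -190.2   91.4] jaw yaw 78.46 tilt z [-4.e-04  1.e-04 -1.e+00] j7 1.76 gap 43.5 F [ 0.9 -0.7 -4.1]
shift [-0.6 -0.7 -0.6] spin [np.float64(0.001), np.float64(-3.141)]
```

View pics/w25.png

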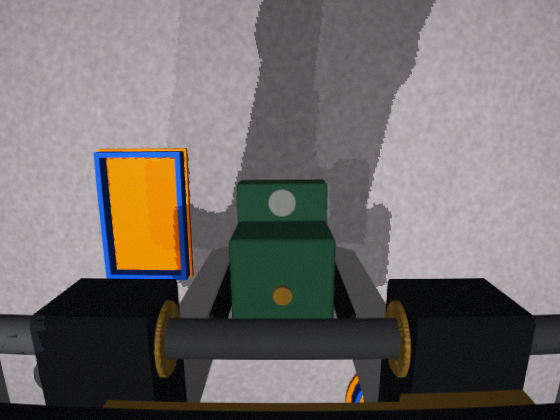

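```bash
python3 - <<'E'
from wf import *
c,P=load("w25"); hsv=cv2.cvtColor(c["p"],cv2.COLOR_RGB2HSV); t=c["tcp"]
blue=(hsv[...,0]>100)&(hsv[...,0]<128)&(hsv[...,1]>150)&near(P,(416,-294),70)&(P[...,2]>11)&(P[...,2]<22)
xy=cast(c,np.argwhere(blue)[:,::-1],16)[:,:2]; e=cv2.minAreaRect(xy.astype(np.float32)); print("nest",e,len(xy))
o=(hsv[...,0]>5)&(hsv[...,0]<22)&(hsv[...,1]>170)&near(P,(416,-294),70)&(P[...,2]<8); 
a=np.radians(78.46); ey=np.array([np.cos(a),np.sin(a)]); ex=np.array([-np.sin(a),np.cos(a)])
v=(xy-t[:2]); print("walls toolx",np.percentile(v@ex,[.5,99.5]),"tooly",np.percentile(v@ey,[.5,99.5]))
g=(hsv[...,0]>60)&(hsv[...,0]<95)&(hsv[...,1]>80)
b0=t[2]+11.3
m=g&near(P,t[:2],60)&(abs(P[...,2]-b0-16)<4); q=cast(c,np.argwhere(m)[:,::-1],b0+16)[:,:2]-t[:2]; print("foot x",np.percentile(q@ex,[1,99]),"y",np.percentile(q@ey,[1,99]),m.sum())
m=g&near(P,t[:2],60)&(abs(P[...,2]-b0-50)<4); q=cast(c,np.argwhere(m)[:,::-1],b0+50)[:,:2]-t[:2]; print("top x",np.percentile(q@ex,[1,99]),"y",np.percentile(q@ey,[1,99]),m.sum())
s=np.argwhere(m); 
E
```

```text
nest ((415.8738708496094, -295.9610595703125), (67.50861358642578, 101.22817993164062), 77.9859390258789) 2517
walls toolx [-51.33944229  49.80658464] tooly [-141.20052487  -74.1912437 ]
foot x [21.30809637 40.14728066] y [-19.86477475  22.69982302] 2788
top x [-13.15303113  22.89307639] y [-19.61121406  22.94606651] 8236
```

```bash
python3 -m inch '[[[0,-8,0,0.006],[0,-26,0,0.006],[0,-50,0,0.006],[0,-75,2,0.006],[0,-95,8,0.006],[0.4,-106,20,0.006],[0.4,-109,38,0.006],[0.4,-109,56,0.006],[0.4,-109,67,0.006],[0.4,-109,71,0.006],[0.4,-109,71,0.006]]]'; python3 snap.py wrist w26; python3 - <<'E'
from wf import *
c,P=load("w26"); hsv=cv2.cvtColor(c["p"],cv2.COLOR_RGB2HSV); t=c["tcp"]; print(t)
blue=(hsv[...,0]>100)&(hsv[...,0]<128)&(hsv[...,1]>150)&near(P,(416,-296),70)&(P[...,2]>11)&(P[...,2]<22)
xy=cast(c,np.argwhere(blue)[:,::-1],16)[:,:2]
a=np.radians(78.2); ey=np.array([np.cos(a),np.sin(a)]); ex=np.array([-np.sin(a),np.cos(a)])
v=(xy-t[:2]); print("walls toolx",np.percentile(v@ex,[.5,99.5]),"tooly",np.percentile(v@ey,[.5,99.5]))
g=(hsv[...,0]>60)&(hsv[...,0]<95)&(hsv[...,1]>80)
b0=t[2]+11.3
m=g&near(P,t[:2],60)&(abs(P[...,2]-b0-16)<4); q=cast(c,np.argwhere(m)[:,::-1],b0+16)[:,:2]-t[:2]; print("foot x",np.percentile(q@ex,[1,99]),"y",np.percentile(q@ey,[1,99]),m.sum())
import go;go.calc(416,-296,-7)
E
```

```text
time: 31.65
tool_pos: [413.4, -297.5, 20.0]
tcp_rot: [0.104, 0.995, 0.0, -0.001]
wrist_force: [-1.1, 0.1, -3.2]
finger_gap: 43.6
31.65 [ 413.4 -297.5   20. ]
[ 413.39594321 -297.46750503   19.97916648]
walls toolx [-46.64987996  48.81577118] tooly [-31.3557856   33.99469064]
foot x [21.30822946 40.13264018] y [-19.66880637  22.56589719] 2754
t 31.7 tcp [ 413.8 -297.7   20.8] jaw yaw 78.05 tilt z [-5.e-04  0.e+00 -1.e+00] j7 2.08 gap 43.5 F [-0.6 -0.7 -3.6]
shift [-1.8  2.2 27.8] spin None
```

View pics/w26.png

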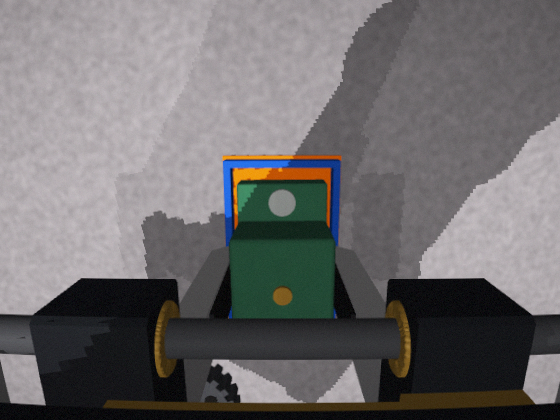

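Block and nest are aligned to within about 1 mm, so I'll lower it.

```bash
python3 -m inch '[[[-0.5,0,2,0],[-0.5,0,7,0],[-0.5,0,13,0],[-0.5,0,19,0],[-0.5,0,23.5,0],[-0.5,0,26.5,0],[-0.5,0,28,0],[-0.5,0,28.3,0],[-0.5,0,28.3,0]]]'; python3 go.py 413 -297 -7; python3 snap.py wrist w27; python3 - <<'E'
from wf import *
c,P=load("w27"); t=c["tcp"]; print(np.nanmedian(P[190:215,260:300,2]),np.nanmedian(P[240:280,250:310,2]))
E
```

```text
time: 32.45
tool_pos: [414.0, -297.7, -7.4]
tcp_rot: [0.104, 0.995, 0.0, -0.0]
wrist_force: [-4.5, 3.9, 8.3]
finger_gap: 43.7
t 32.45 tcp [ 414.  -297.7   -7.4] jaw yaw 78.02 tilt z [-3.e-04  6.e-04 -1.e+00] j7 2.1 gap 43.7 F [-4.5  3.9  8.3]
shift [ 1.1  0.5 -0.4] spin None
32.45 [ 414.  -297.7   -7.4]
22.39012970040829 54.171204364987375
```

The block's top reads 54.2 mm, so it is seated. I'll release, rise and go to the gear.

```bash
python3 -m inch '[[[0,0,0,0],[0,0,0,0],[0,0,0,0],[0,0,0,0],[0,0,0,0],[0,0,0,0],[0,0,-5,0],[0,0,-20,0],[0,0,-45,0],[0,0,-80,0],[0,0,-108,0],[0,0,-118,0],[0,0,-118,0],[0,0,-118,0]]]' 0.8; python3 snap.py wrist w28; python3 go.py 518.5 -385 111 78; python3 - <<'E'
from wf import *
c,P=load("w28"); hsv=cv2.cvtColor(c["p"],cv2.COLOR_RGB2HSV); t=c["tcp"]
blue=(hsv[...,0]>100)&(hsv[...,0]<128)&(hsv[...,1]>150)&near(P,(416,-296),70)&(P[...,2]>11)&(P[...,2]<22)
xy=cast(c,np.argwhere(blue)[:,::-1],16)[:,:2]; print("nest",cv2.minAreaRect(xy.astype(np.float32)))
g=(hsv[...,0]>60)&(hsv[...,0]<95)&(hsv[...,1]>80)&near(P,t[:2],60)
m=g&(P[...,2]>50); print("top",cv2.minAreaRect(cast(c,np.argwhere(m)[:,::-1],54)[:,:2].astype(np.float32)),np.nanmedian(P[m][:,2]))
E
```

```text
time: 33.67
tool_pos: [414.5, -297.7, 110.5]
tcp_rot: [0.104, 0.995, -0.0, 0.001]
wrist_force: [-0.0, 0.4, -0.3]
finger_gap: 75.1
33.6667 [ 414.5 -297.7  110.5]
t 33.72 tcp [ 413.9 -297.5  109.7] jaw yaw 78.05 tilt z [-5.e-04  4.e-04 -1.e+00] j7 2.0 gap 75.2 F [ 0.7  0.  -0.5]
shift [-120.4  -63.9   -1.3] spin [np.float64(0.001), np.float64(-3.141)]
nest ((415.6630554199219, -296.5936279296875), (65.03861999511719, 100.87384796142578), 78.1629867553711)
top ((491.04632568359375, -313.86279296875), (494.5644836425781, 203.42794799804688), 78.05758666992188) 54.60982077262993
```

View pics/w28.png

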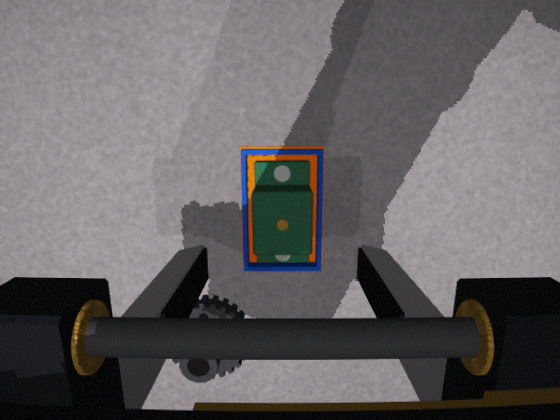

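The block sits flat and centred at (282,210). Now the gear.

```bash
python3 -m inch '[[[-12,-6,0,0],[-36,-19,0,0],[-65,-34,0,0],[-92,-49,0,0],[-112,-59,0,0],[-119,-63,0,0],[-120,-64,0,0],[-120,-64,0,0],[-120,-64,0,0]]]'; python3 snap.py wrist w29; python3 - <<'E'
from wf import *
c,P=load("w29"); t=c["tcp"]
b=top(c,P,(518,-385),54,r=30); print(b,t)
m=near(P,(518,-385),45)&(P[...,2]>13)&(P[...,2]<24); print("disc",cv2.minAreaRect(cast(c,np.argwhere(m)[:,::-1],18)[:,:2].astype(np.float32)))
import go; go.calc(b[0][0],b[0][1],-8)
E
```

```text
time: 34.47
tool_pos: [517.1, -384.6, 109.6]
tcp_rot: [0.104, 0.995, 0.0, -0.001]
wrist_force: [0.0, 0.8, 0.9]
finger_gap: 75.3
34.4667 [ 517.1 -384.6  109.6]
(array([ 516.8, -386.6,   15.6]), array([ 516.5, -386.9]), 16.3) [ 517.07173145 -384.62015962  109.64417352]
disc ((517.498291015625, -386.88134765625), (74.95573425292969, 75.03014373779297), 31.18601417541504)
t 34.52 tcp [ 517.3 -384.6  110.1] jaw yaw 78.02 tilt z [-7.e-04  7.e-04 -1.e+00] j7 2.1 gap 75.2 F [-0.7  0.8 -0.4]
shift [  0.   -2.1 118.1] spin None
```

View pics/w29.png

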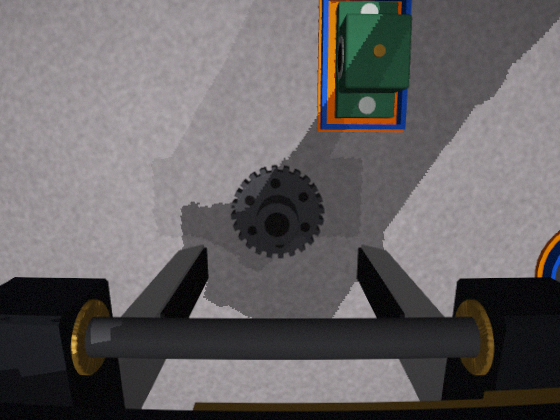

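```bash
python3 -m inch '[[[0,-3.5,15,0],[0,-3.5,45,0],[0,-3.5,75,0],[0,-3.5,97,0],[0,-3.5,110,0],[0,-3.5,115,0],[0,-3.5,116,0],[0,-3.5,116,0]]]'; python3 -m inch '[[[0,0,0,0],[0,0,0,0],[0,0,0,0],[0,0,0,0],[0,0,0,0],[0,0,0,0],[0,0,0,0],[0,0,0,0],[0,0,0,0],[0,0,0,0],[0,0,0,0]]]' 0 60; python3 -m inch '[[[0,0,0,0],[0,0,-2,0],[0,0,-5,0],[0,0,-8,0],[0,0,-8,0],[0,0,-8,0]]]'; python3 go.py 400 200 80; python3 snap.py wrist w30
```

```text
time: 35.18
tool_pos: [518.0, -389.0, -4.6]
tcp_rot: [0.104, 0.995, -0.0, 0.0]
wrist_force: [0.0, -1.2, 0.5]
finger_gap: 75.3
time: 36.1
tool_pos: [517.7, -388.8, -5.6]
tcp_rot: [0.104, 0.995, -0.0, 0.0]
wrist_force: [-0.8, 0.7, 2.2]
finger_gap: 31.1
time: 36.6
tool_pos: [517.7, -388.8, 2.5]
tcp_rot: [0.104, 0.995, -0.0, 0.0]
wrist_force: [0.6, -0.6, -6.1]
finger_gap: 31.2
t 36.6 tcp [ 517.7 -388.8    2.5] jaw yaw 78.04 tilt z [ 1.e-04 -1.e-04 -1.e+00] j7 2.16 gap 31.2 F [ 0.6 -0.6 -6.1]
shift [237.2 551.6 -77.6] spin None
36.6 [ 517.7 -388.8    2.5]
```

View pics/w30.png

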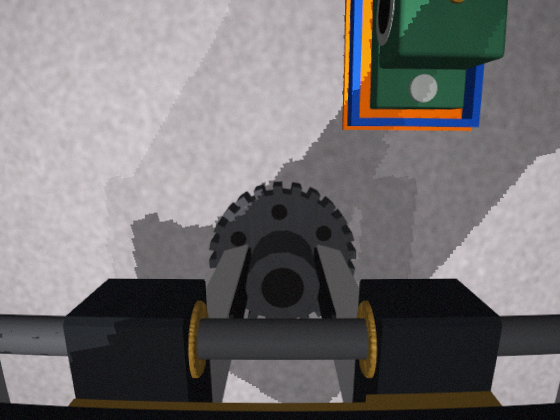

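The gear is held at 6.1 N. I'll lift and carry it over in two legs.

```bash
python3 -m inch '[[[0,0,-4,0],[0,0,-16,0],[0,0,-36,0],[0,0,-60,0],[0,0,-82,0],[0,0,-94,0],[0,0,-98,0],[0,0,-98,0]]]'; python3 go.py 545 -20 100 100
```

```text
time: 37.32
tool_pos: [518.1, -389.0, 101.4]
tcp_rot: [0.104, 0.995, -0.0, 0.001]
wrist_force: [-0.1, -0.5, -6.2]
finger_gap: 30.9
t 37.32 tcp [ 518.1 -389.   101.4] jaw yaw 78.04 tilt z [ 1.5e-03 -6.0e-04 -1.0e+00] j7 2.11 gap 30.9 F [-0.1 -0.5 -6.2]
shift [ 50.2 366.5   1.2] spin [np.float64(-0.383), np.float64(2.758)]
```

```bash
python3 -m inch '[[[1,10,0,0],[4,28,0,-0.02],[8,54,0,-0.05],[12,84,0,-0.09],[16,116,0,-0.13],[20,149,0,-0.17],[25,182,0,-0.21],[29,215,0,-0.25],[34,248,0,-0.29],[38,281,0,-0.33],[43,311,0,-0.36],[46,336,0,-0.383],[49,354,0,-0.383],[50,364,0,-0.383],[50,366,0,-0.383],[50,366,0,-0.383]]]'; python3 go.py 457 208 100 120
```

```text
time: 38.65
tool_pos: [544.1, -20.2, 99.7]
tcp_rot: [-0.087, 0.996, -0.0, -0.001]
wrist_force: [-0.4, -1.2, -5.3]
finger_gap: 31.5
t 38.65 tcp [544.1 -20.2  99.7] jaw yaw 100.02 tilt z [-1.2e-03 -4.0e-04 -1.0e+00] j7 1.76 gap 31.5 F [-0.4 -1.2 -5.3]
shift [ 46.1 239.9  -0.3] spin [np.float64(-0.349), np.float64(2.793)]
```

```bash
python3 -m inch '[[[2,10,0,0],[5,28,0,-0.04],[10,54,0,-0.09],[16,84,0,-0.15],[22,116,0,-0.21],[28,147,0,-0.26],[34,176,0,-0.31],[39,202,0,-0.34],[43,222,0,-0.349],[45,235,0,-0.349],[46,240,0,-0.349],[46,240,0,-0.349],[46,240,0,-0.349]]]'; python3 snap.py wrist w31; python3 - <<'E'
from wf import *
c,P=load("w31"); t=c["tcp"]; print("gear nest",wall(c,P,(405,299),57)); print("held",top(c,P,t[:2],t[2]+5.6+54,lo=4,hi=4)[0],t)
zf=t[2]+5.6+18; m=near(P,t[:2],45)&(abs(P[...,2]-zf)<4); print("disc",circ(cast(c,bnd(m),zf)[:,:2][:]))
import go; n=wall(c,P,(405,299),57)[0]; go.calc(n[0],n[1],30)
E
```

```text
time: 39.73
tool_pos: [457.7, 207.3, 100.3]
tcp_rot: [-0.259, 0.966, -0.0, -0.0]
wrist_force: [-0.3, -0.4, -6.0]
finger_gap: 31.5
39.7333 [457.7 207.3 100.3]
gear nest (array([405. , 297.6,  46.8]), 2434)
held [456.3 208.1  16.8] [457.67710166 207.28377471 100.30085477]
disc [456.4 208.3  34.1]
t 39.78 tcp [457.9 206.9 100.3] jaw yaw 119.92 tilt z [-0.e+00 -5.e-04 -1.e+00] j7 1.56 gap 30.7 F [-0.1 -0.3 -5.2]
shift [  0.6 105.1  70.3] spin None
```

View pics/w31.png

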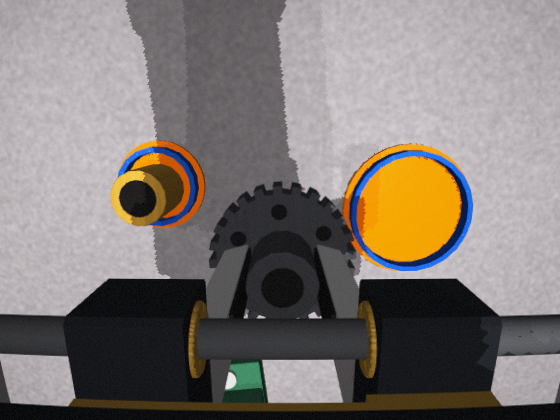

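```bash
python3 go.py 406.5 296.6 22; python3 -m inch '[[[0,9,0,0],[0,28,0,0],[0,54,0,0],[-1,78,3,0],[-1,95,12,0],[-1,103,28,0],[-1,103,48,0],[-1,103,64,0],[-1,103,73,0],[-1,103,78,0],[-1,103,78,0]]]'; python3 snap.py wrist w32; python3 - <<'E'
from wf import *
from scipy.optimize import least_squares
c,P=load("w32"); hsv=cv2.cvtColor(c["p"],cv2.COLOR_RGB2HSV); t=c["tcp"]
blue=(hsv[...,0]>100)&(hsv[...,0]<128)&(hsv[...,1]>150)&near(P,(405,298),60)&(P[...,2]>11)&(P[...,2]<22)
xy=cast(c,np.argwhere(blue)[:,::-1],16)[:,:2]
print("nest",least_squares(lambda q:np.hypot(*(xy-q).T)-47,[405,298],loss="soft_l1").x,len(xy))
print("held",top(c,P,t[:2],t[2]+5.6+54,lo=4,hi=4)[0],t)
zf=t[2]+5.6+18; m=near(P,t[:2],45)&(abs(P[...,2]-zf)<4); q=cast(c,bnd(m),zf)[:,:2]; q=q[((q-t[:2])@np.array([-.867,-.5]))>12]
print("disc",least_squares(lambda s:np.hypot(*(q-s).T)-37.3,t[:2],loss="soft_l1").x)
import go; go.calc(405,298,-2)
E
```

```text
t 39.78 tcp [457.9 206.9 100.3] jaw yaw 119.92 tilt z [-0.e+00 -5.e-04 -1.e+00] j7 1.56 gap 30.7 F [-0.1 -0.3 -5.2]
shift [ -0.2 103.4  78.3] spin None
time: 40.7
tool_pos: [407.0, 297.2, 21.7]
tcp_rot: [-0.258, 0.966, -0.0, -0.001]
wrist_force: [0.0, -0.2, -4.9]
finger_gap: 31.1
40.7 [407.  297.2  21.7]
nest [405.10204766 298.56199349] 2220
held [405.5 298.   16.8] [406.98950367 297.18359013  21.74127218]
disc [408.50391808 299.63406882]
t 40.75 tcp [407.4 297.5  22.5] jaw yaw 119.93 tilt z [-2.e-04 -3.e-04 -1.e+00] j7 1.34 gap 31.1 F [ 0.2  0.3 -6.8]
shift [ 1.8  1.6 24.5] spin None
```

View pics/w32.png

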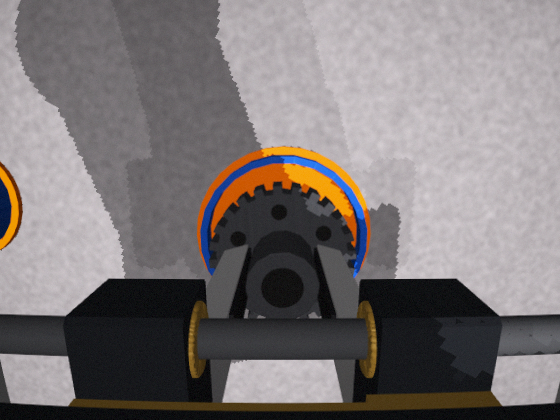

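```bash
python3 -m inch '[[[1,0,2,0],[1,0,6,0],[1,0,11,0],[1,0,16,0],[1,0,20,0],[1,0,22.5,0],[1,0,24,0],[1,0,24.3,0],[1,0,24.3,0]]]'; python3 go.py 405 298 -2; python3 snap.py wrist w33; python3 - <<'E'
from wf import *
c,P=load("w33"); print("disc z",np.nanmedian(P[222:232,255:305,2]),np.nanpercentile(P[262:280,262:305,2],[50,80]))
E
```

```text
time: 41.5
tool_pos: [406.0, 297.0, -1.6]
tcp_rot: [-0.259, 0.966, -0.0, -0.0]
wrist_force: [-4.4, -2.5, 7.2]
finger_gap: 31.0
t 41.5 tcp [406.  297.   -1.6] jaw yaw 119.97 tilt z [-5.e-04 -4.e-04 -1.e+00] j7 1.33 gap 31.0 F [-4.4 -2.5  7.2]
shift [0.4 1.3 0.4] spin None
41.5 [406.  297.   -1.6]
disc z 22.180836812443417 [58.36799745 58.84104633]
```

View pics/w33.png

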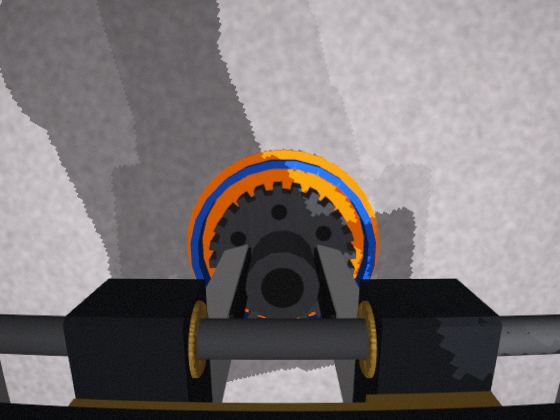

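The disc reads 22.2 mm (18 + 4), so the gear is seated. I'll release, rise and check everything.

```bash
python3 -m inch '[[[0,0,0,0],[0,0,0,0],[0,0,0,0],[0,0,0,0],[0,0,0,0],[0,0,0,0],[0,0,-5,0],[0,0,-20,0],[0,0,-45,0],[0,0,-80,0],[0,0,-120,0],[0,0,-150,0],[0,0,-160,0],[0,0,-160,0],[0,0,-160,0]]]' 0.75; python3 snap.py wrist w34; python3 snap.py top t34; python3 - <<'E'
from wf import *
c,P=load("w34"); t=c["tcp"]
g=top(c,P,(405,298),58,r=30); print("gear",g,"nest",wall(c,P,(405,298),57))
m=near(P,(405,298),36)&(P[...,2]>17)&(P[...,2]<27); q=P[m]; A=np.c_[q[:,:2]-q[:,:2].mean(0),np.ones(len(q))]; print("disc z",np.median(q[:,2]),"slope",np.linalg.lstsq(A,q[:,2],rcond=None)[0][:2])
c,P=load("t34")
for k,ce,zt in (("hub",(631,-120),58),("bush",(487,111),54),("gear",(404,297),58)):
    try: print(k,top(c,P,ce,zt,r=30)[0])
    except Exception as e: print(k,e)
cv2.imwrite("pics/t34c.png",cv2.resize(cv2.imread("pics/t34.png")[90:320,90:480],None,fx=2,fy=2,interpolation=cv2.INTER_CUBIC))
E
```

```text
time: 42.8
tool_pos: [406.2, 297.3, 158.2]
tcp_rot: [-0.259, 0.966, 0.0, 0.0]
wrist_force: [1.0, 0.2, -0.9]
finger_gap: 70.3
42.8 [406.2 297.3 158.2]
42.85 [405.9 296.9 157.3]
gear (array([405.2, 298.6,  15.5]), array([405. , 298.6]), 16.1) nest (array([408.9, 300.6,  40.2]), 2959)
disc z 22.25633582517096 slope [-0.00179974 -0.00096325]
hub [ 628.9 -120.    14.8]
bush [490.  113.   18.9]
gear [399.8 293.9  11.6]
```

View pics/t34c.png

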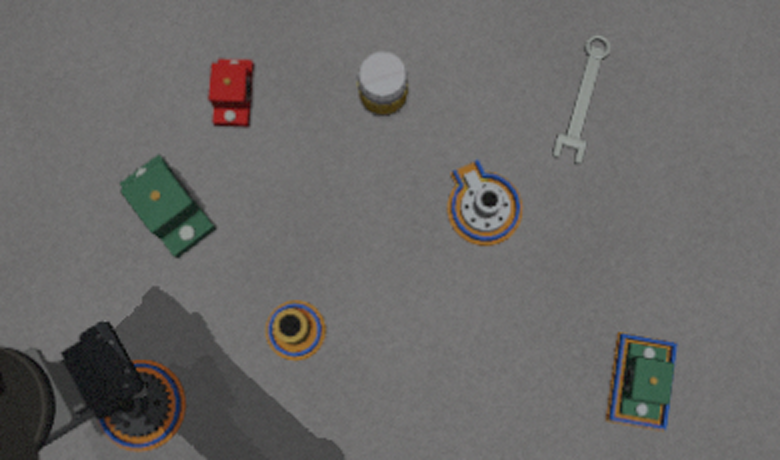

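View pics/w34.png

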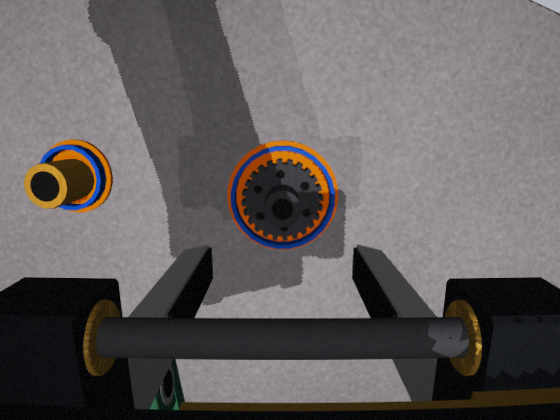

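All four parts are in their nests. The tin at (383,80) and the wrench at (585,100) are where they started. I'm handing in.

```bash
python3 -m inch '[[[0,0,0,0],[0,0,0,0],[0,0,0,0],[0,0,0,0]]]'; python3 -c "
from plant import sign_off; print(sign_off())"
```

```text
time: 43.23
tool_pos: [406.1, 297.1, 157.6]
tcp_rot: [-0.259, 0.966, -0.0, -0.0]
wrist_force: [-0.2, -0.4, -0.1]
finger_gap: 70.6
the job is handed in; nothing more can be done
None
```

I placed the hub, bushing, small green block and gear in their matching nests and handed the job in at about 43 s of the 115 s allowed. No verdict was reported.

**Last checks**

| Part | Height reading | If seated | Distance from nest centre |
|---|---|---|---|
| Hub | flange top 20.3 mm | 20 mm | about 2 mm (top camera), lug in the slot |
| Gear | disc top 22.2 mm | 22 mm | under 1 mm, based on the nest fit just before lowering |
| Bushing | top 54.3 mm | 54 mm | about 1 mm (wrist), 2.4 mm (top camera) |
| Block | top 54.2 mm | 54 mm | about 1 mm, measured just before lowering |

- **Bystanders:** the tin and the wrench look unmoved in the last top picture.
- **Robot:** the arm was clear, with wrist force near zero.

**What went wrong or disagreed**
- **Two early grasps failed.** The first hub grasp slipped off its neck. The first bushing grasp squeezed it out and tilted it against the fingers, with up to about 57 N vertical (65 N in all) on the wrist. I rose slowly, it rocked back upright, and I gripped it again. I saw no sign of a drop in either case.
- **Fingertip height:** both cameras put the real fingertips about 31–33 mm above the reported TCP. I placed the bushing, block and gear with that correction. The hub was placed before I found it, gripped only near the top of its neck.
- **Cameras:** the scene camera differed from the top camera by 6–12 mm, and the top differed from the wrist by about 3 mm. I relied on the wrist camera.
- **Bad final fits:** two fits were unusable. After release, the gear-nest wall fit was disturbed by the gear itself. In the last top picture, the gear was partly hidden by the arm.

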